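# Pull the transit board from under the slide-carrier stack and top up the nest

## Robot

A 6-joint arm with a two-finger parallel gripper is mounted at the origin on the work surface. World frame = base frame: x ahead of the robot, y to its left, z up, the work surface at z = 0. Lengths are in mm, angles in rad, forces in N, time in s.
With the tool pointing down it reaches from about 275 to 750 mm from the base axis. Payload 10.2 kg.
Tool frame: the origin (TCP) lies at the very end of the fingers, on their centre line; the grasp point (between the pads) lies 19 mm behind it; z points along the fingers, y is the line along which they close (so a half turn about z gives the same grasp; the last joint's range is limited). The gripper opens to 85 mm and grips with 20 to 120 N. Pads are 22 mm wide; open, the fingers measure 114 mm over their backs; the gripper's body (76 mm by 85 mm) begins 54 mm behind the grasp point. The pads swing forward as they close: fully open they stand 13 mm farther back than shut.
Start: joints at [1.044, 0.313, 1.498, -0, 1.331, -0.223], TCP at [157.066, 500.961, 231.294] pointing down, gripper open.
Joint ranges: [-2.94, 2.94], [-0.97, 2.17], [0.19, 2.56], [-1.23, 4.37], [0.02, 3.11], [-2.88, 2.88]. Speed limits (rad/s): [2.39, 2.39, 3.01, 3.14, 3.14, 3.14].

## Interface

Orientations are given as a unit quaternion [w, x, y, z].
In Python, from rig import monitor, eyes, job gives the robot as it stands. The module is installed in compiled form; this text tells all that it offers.
- The arm moves only by the tool send_rows, never from a script. Its argument "targets" is one flat list of numbers, 7 for each row, row after row: the turn, a rotation vector about the tool's x, y, z in degrees, then the shift along the tool's x, y, z in units of 60 mm (1.0 is 60 mm), then the opening, from -1 (shut) to 1 (fully open), so that 0 is half open. A call has 1 to 5 rows; each row shifts and turns the commanded pose from where the row before left it, along the tool's axes as they then stand; what a row does not reach is not made up. A row lasts 1/8 s, in which the tool goes at most 62.5 mm and 10.7 degrees, less where a joint would pass 70% of its speed; a pose out of reach is approached as far as the arm can. A call is refused whole if a number of a shift passes 1 or a number of a turn 10.7, either way. A call with a gripper value outside its range is refused whole. The fingers move at their own pace and stop on an object; "newtons" is the grip in N (left out, the last holds). Time passes only in rows, so rows that do not move let the fingers close. It gives the time, the measured TCP pose, the force, the opening and the grip force at its end, in the units of the state.
- monitor.sense(): the state, without advancing time (a new reading comes with each control period).
- eyes.capture(name): name is "side" or "top" or "wrist"; returns a dict with "img" (400x640x3 uint8, red, green, blue), "K" (3x3 intrinsics, pixels), "R" (3x3) and "t" (3): a world point X has camera coordinates R X + t. Camera axes: x right, y down, z forward; pixel columns grow to the right and rows downward; lengths in mm; the calibration is good to about 2 mm. The wrist camera is an equidistant fisheye: a pixel r from the principal point sees the ray r / f radians off the axis. A picture is of the moment at which its call begins. There is no depth.
- job.finish_job(): hands the job in; it is judged then, once.
The state is a dict: "time_s": time; "joints": joint angles; "dq": joint speeds; "tau": joint torques, N m; "eef_pos": TCP position; "ee_rot": TCP orientation; "force": force on the tool from outside, world axes, zero at the start; "wrist_torque": the same for the moment, N m; "grip_width": opening from 0.0 (shut) to 1.0 (fully open); "grip_force": force on a finger pad.
Only numpy, scipy, OpenCV 4.12 (cv2) and the standard library are available. Lean on these libraries where they do the work, as an engineer would, in place of code of your own. Each camera call takes 0.05 s, during which the arm holds its last target. There are 200 camera calls.

## Task

Free the slide-carrier nest for use: turn the star wheel counter-clockwise (seen from above) by its spokes until the red gate is fully down, draw the yellow transit board out from under the standing stack of carriers without unstacking or toppling them, and lay the board flat in the grey tray. Put every loose blue-banded carrier squarely on top of the stack in the nest, lined up with the carriers below, and turn the wheel back until the gate is fully up again at its stop.

Things in the scene. Friction and masses are not known exactly. Their poses are not given: they have to be found in the camera images.
- nest_floor (a point): Carrier nest, fixed. Point on its 8 mm base plate's top, pocket centre; +x to the star wheel, -x = front, where the board comes out. Blue corner guides: posts 108 mm high at |x| 31.5 to 41.5, |y| 38 to 60 mm, front and rear; side guides 56 mm high from |y| 51.5; carriers lie 54 along x, 96 along y. Red gate at x -43 to -49: two bars 20 mm up beside the board's tongue; sinks as the wheel turns.
- wheel_hub (a point): Star wheel centre in the spokes' plane, 175 mm along +x from the pocket, 52 mm above the bench, axes as nest_floor. Upright axis, hub radius 20 mm, 5 round spokes 12 mm thick, 72 deg apart, 18 mm ball ends, tips 87 mm from the axis, no rim, 38 mm free below. A clear guard (roof 76 to 81 mm above bench) covers y < -36 mm (side away from the robot), so push one spoke after another.
- wheel (a joint): Turn of the star wheel, rad, counter-clockwise from above positive: 0 (stop, gate fully up) to 3.6 (stop, gate fully down; flush from 2.9). Stays where left; about 1.5 N at a spoke turns it. Its one orange spoke points from the hub to the pocket (-x of wheel_hub) at 0 and turns with the wheel.
- board_mid (a point): Yellow transit board, about 0.12 kg, on the base plate under the stack, 6 mm thick, 157 mm long (its x). Point at mid length, mid thickness. x +13.5 to +78.5 mm: 70 mm wide, under the stack; from there to -78.5 mm a tongue 24 mm wide bearing the upright grip. At the start its x is the nest's x. Pulled 75 mm or more along -x, it is clear of the stack.
- board_grip (a point): Centre of the upright yellow grip fin on the board's tongue: 14 mm thick (along the board's y), 36 mm long (x), 30 mm high above the board's top face; this point is 60.5 mm from board_mid along -x, 18 mm above it. Its upper edge is 15 mm above this point.
- tray_in (a point): Grey fixed parking tray for the board; this point is the centre of its inner floor, 4 mm above the bench. Inside 100 mm (its x) by 200 mm (its y), rim 10 mm above the bench. The board fits flat lengthwise along the tray's y, grip at either end.
- S1_mid (a point): Stack, bottom carrier, resting on the board: white slide carrier with a grey band round its side, a closed block 54 mm (its x) by 96 mm (its y) by 20 mm high, 0.1 to 0.2 kg; this point is its centre, 10 mm above its underside; its x and y run along the nest's x and y.
- S2_mid (a point): Stack, middle carrier, resting on the one below: white slide carrier with a grey band round its side, a closed block 54 mm (its x) by 96 mm (its y) by 20 mm high, 0.1 to 0.2 kg; this point is its centre, 10 mm above its underside; its x and y run along the nest's x and y.
- S3_mid (a point): Stack, top carrier, resting on the one below: white slide carrier with a grey band round its side, a closed block 54 mm (its x) by 96 mm (its y) by 20 mm high, 0.1 to 0.2 kg; this point is its centre, 10 mm above its underside; its x and y run along the nest's x and y.
- C1_mid (a point): Loose carrier (two or three are there; None if absent): white slide carrier with a blue band round its side, a closed block 54 mm (its x) by 96 mm (its y) by 20 mm high, 0.1 to 0.2 kg; this point is its centre, 10 mm above its underside; lies flat on the bench; same on both faces, may lie either way up.
- C2_mid (a point): Loose carrier (two or three are there; None if absent): white slide carrier with a blue band round its side, a closed block 54 mm (its x) by 96 mm (its y) by 20 mm high, 0.1 to 0.2 kg; this point is its centre, 10 mm above its underside; lies flat on the bench; same on both faces, may lie either way up.
- C3_mid (a point): Loose carrier (two or three are there; None if absent): white slide carrier with a blue band round its side, a closed block 54 mm (its x) by 96 mm (its y) by 20 mm high, 0.1 to 0.2 kg; this point is its centre, 10 mm above its underside; lies flat on the bench; same on both faces, may lie either way up.
- C4_mid (a point): Loose carrier (two or three are there; None if absent): white slide carrier with a blue band round its side, a closed block 54 mm (its x) by 96 mm (its y) by 20 mm high, 0.1 to 0.2 kg; this point is its centre, 10 mm above its underside; lies flat on the bench; same on both faces, may lie either way up.

How it is judged (in metres and radians):
On the way, in this order (a step that is already met when the one before it is completed fails the run):
1. the gate is fully down (wheel past 3.2 rad) (value of joint wheel above 3.2 rad), for 0.2 s.
2. the board is out in front of the nest and the three carriers have come down, upright, onto the base plate in their pocket (x of board_mid in the frame of nest_floor below -0.121 m and horizontal distance between each of S1_mid, S2_mid, S3_mid and nest_floor below 0.015 m and angle between each of S1_mid, S2_mid, S3_mid's own z axis and vertical below 0.1 rad and z of S1_mid in the frame of nest_floor below 0.0135 m and z of S2_mid in the frame of nest_floor below 0.0335 m and z of S3_mid in the frame of nest_floor below 0.0535 m), for 0.2 s.
At the end, for the whole second after the job is handed in: Wheel below 0.3 rad; grey-banded carriers level on the base plate within 15 mm of the pocket centre; each blue-banded one level on top, within 14 mm of the pocket centre and 0.2 rad of the nest; board flat on the tray floor, its middle within 30 mm of the tray centre (horizontal distance between each of S1_mid, S2_mid, S3_mid and nest_floor below 0.015 m and angle between each of S1_mid, S2_mid, S3_mid's own z axis and vertical below 0.1 rad and z of S1_mid in the frame of nest_floor below 0.0135 m and z of S2_mid in the frame of nest_floor below 0.0335 m and z of S3_mid in the frame of nest_floor below 0.0535 m and horizontal distance between each of C1_mid, C2_mid, C3_mid, C4_mid and nest_floor below 0.014 m and angle between the z axis of each of C1_mid, C2_mid, C3_mid, C4_mid and the z axis of nest_floor, either way round below 0.1 rad and angle between the y axis of each of C1_mid, C2_mid, C3_mid, C4_mid and the y axis of nest_floor, either way round below 0.2 rad and z of each of C1_mid, C2_mid, C3_mid, C4_mid in the frame of nest_floor above 0.064 m and horizontal distance between board_mid and tray_in below 0.03 m and angle between board_mid's own z axis and vertical below 0.08 rad and z of board_mid in the frame of tray_in below 0.01 m and value of joint wheel below 0.3 rad); the robot touches nothing.
It fails at once if a carrier of the original stack is lifted off (by more than 30 mm) (z of S1_mid in the frame of nest_floor above 0.046 m or z of S2_mid in the frame of nest_floor above 0.066 m or z of S3_mid in the frame of nest_floor above 0.086 m).
It fails at once if the stack topples or leaves the nest (angle between any of S1_mid, S2_mid, S3_mid's own z axis and vertical above 0.6 rad or horizontal distance between any of S1_mid, S2_mid, S3_mid and nest_floor above 0.05 m).
Of C1, C2, C3, C4 only 2 to 3 are there at a start; the rules pass over those that are not, and their reading is None.
At some moment in a run one of C1, C2, C3, C4 may be knocked a few centimetres aside while the robot is not near it.
Once in a run the grip may slacken for a moment while it holds something.
It also fails if it takes over 210 s, if anything falls off the work surface, if the arm or the gripper's body presses on something with over 40 N, if the wrist force passes 120 N, or if a joint passes its speed limit or range.

## Working session

There is one attempt and no reset: what is moved stays moved. The work goes in short steps, Python scripts to look and compute and a tool call to move; the robot and the scene stay as the last step left them, time stands still between calls to the robot, and variables do not carry over. Pictures are saved under pics/ and viewed, at most 14 in all, crops included, and the job is handed in when it is done.

Besides the shell and the picture viewer there is one more tool, called after ">>>" as a command line: name --argument value ..., lists and objects as JSON in quotes. send_rows: Moves the arm, as the interface text tells. Its arguments: {"type":"object","properties":{"targets":{"type":"array","items":{"type":"number"}},"newtons":{"type":"number"}},"required":["targets"]}

```bash
mkdir -p pics
cat > h.py <<'E'
from rig import monitor, eyes, job
import numpy as np, cv2
from scipy.spatial.transform import Rotation as Ro
def snap(n,f):
    c=eyes.capture(n); cv2.imwrite('pics/'+f+'.png',c['img'][:,:,::-1]); np.savez('pics/'+f+'.npz',**c); return c
def ld(f): return np.load('pics/'+f+'.npz')
def ray(c,u,v,fish=False):
    K=c['K'];x=(u-K[0,2])/K[0,0];y=(v-K[1,2])/K[1,1]
    if fish:
        r=np.hypot(x,y);d=np.array([x/r*np.sin(r),y/r*np.sin(r),np.cos(r)]) if r>1e-9 else np.array([0,0,1.])
    else: d=np.array([x,y,1])
    o=-c['R'].T@c['t'];return o,c['R'].T@d
def at(c,u,v,z,fish=False):
    o,d=ray(c,u,v,fish);return (o+d*(z-o[2])/d[2]).round(1)
def proj(c,X):
    p=c['R']@np.array(X,float)+c['t'];p=c['K']@p;return (p[:2]/p[2]).round(1)
E
python3 - <<'E'
from h import *
for n in('top','side','wrist'):
    c=snap(n,n+'0');print(n,c['K'].round(1).tolist(),(-c['R'].T@c['t']).round(1),c['R'].round(3).tolist())
print(monitor.sense())
E
```

```text
top [[472.8, 0.0, 317.6], [0.0, 472.8, 197.1], [0.0, 0.0, 1.0]] [ 396.8  -75.4 1151.9] [[-0.009, -1.0, 0.012], [-0.992, 0.008, -0.125], [0.125, -0.013, -0.992]]
side [[380.6, 0.0, 312.8], [0.0, 380.6, 196.4], [0.0, 0.0, 1.0]] [ 493.5 -733.7  640.2] [[0.999, -0.048, 0.014], [-0.022, -0.672, -0.74], [0.045, 0.739, -0.673]]
wrist [[309.7, 0.0, 317.8], [0.0, 309.7, 197.7], [0.0, 0.0, 1.0]] [ 78.8 524.7 372.4] [[0.299, 0.954, -0.001], [0.905, -0.284, 0.316], [0.301, -0.095, -0.949]]
{'time_s': 0.15, 'joints': array([ 1.04359239e+00,  3.13329271e-01,  1.49821754e+00, -1.01066976e-05,
        1.33098186e+00, -2.23428095e-01]), 'dq': array([-0.00043191, -0.00120259, -0.00285593, -0.00094421, -0.00020111,
        0.00146103]), 'tau': array([ 1.56106333e-03, -4.12372828e+01, -2.59799588e+01, -1.39116946e-04,
        3.25662171e-03,  1.66285315e-05]), 'eef_pos': array([156.97943898, 500.79975744, 230.87949597]), 'ee_rot': array([-1.66990011e-04,  1.51303380e-01,  9.88487262e-01, -4.37231124e-04]), 'force': array([ 0.41735962, -0.7713709 ,  0.97799993]), 'wrist_torque': array([-0.00330214,  0.0455508 ,  0.03934319]), 'grip_force': 0.0, 'grip_width': 1.0008318739166846}
```

View pics/top0.png

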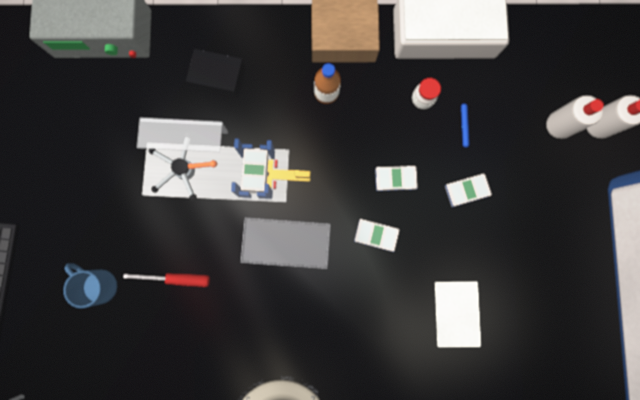

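View pics/side0.png

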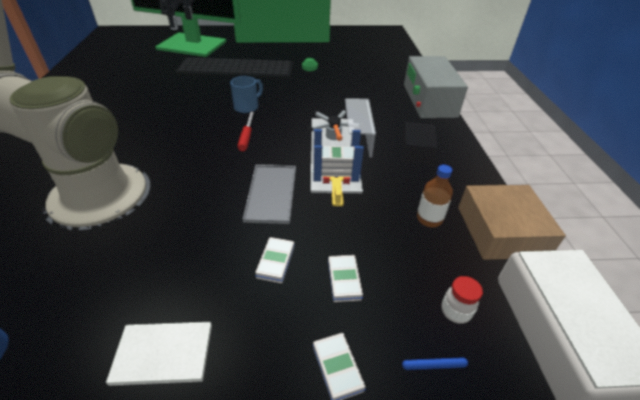

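The top view shows the wheel hub near (180,167), stack near (255,170), grip near (290,176), tray near (286,243), and loose carriers near (397,178), (468,190) and (377,235). The side view confirms three loose carriers. I'll enlarge the top view next.

Run:
```python
import cv2
i=cv2.imread('pics/top0.png')
a=cv2.resize(i[110:280,130:330],None,fx=4,fy=3.5*4/3.5,interpolation=cv2.INTER_CUBIC)[:600]
b=cv2.resize(i[150:260,340:500],None,fx=5,fy=5,interpolation=cv2.INTER_CUBIC)
cv2.imwrite('pics/a.png',a[:600]);cv2.imwrite('pics/b.png',b)
```

```text
(no output)
```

View pics/a.png

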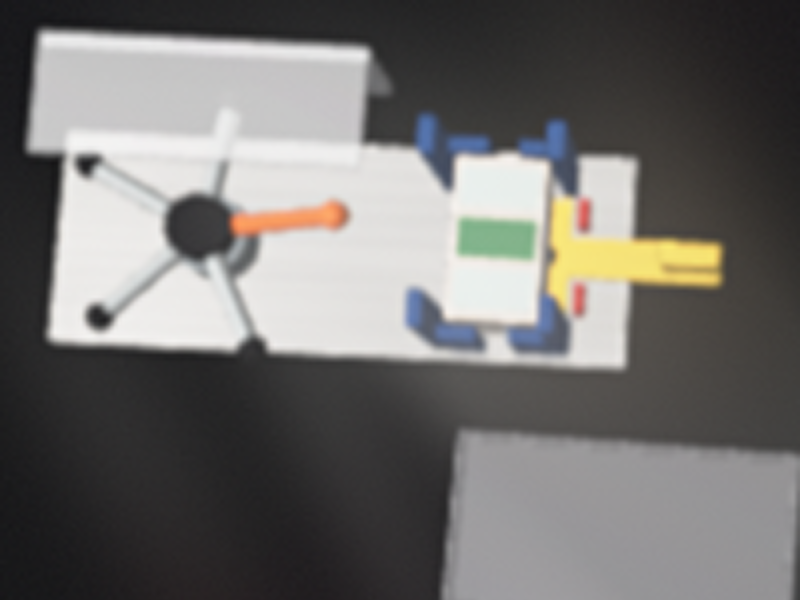

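View pics/b.png

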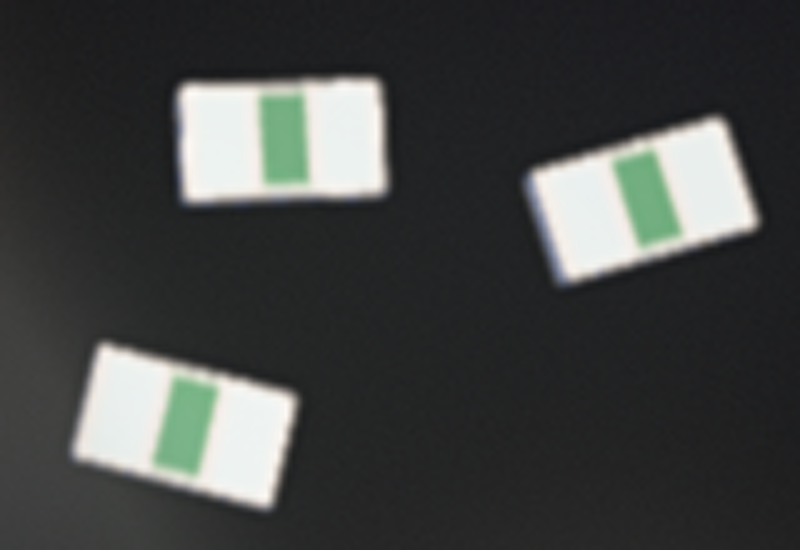

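Crop a shows the stack's top corners at (457,153), (551,160), (540,326) and (445,322). The orange tip is at (338,214), and the other ball tips are at (90,165), (98,317) and (254,346). The fin top spans x 660–722. Crop b shows the three carriers' top corners.

```bash
cat > m.py <<'E'
from h import *
c=ld('top0')
A=lambda x,y,z: at(c,(x+.5)/4-.5+130,(y+.5)/4-.5+110,z)
B=lambda x,y,z: at(c,(x+.5)/5-.5+340,(y+.5)/5-.5+150,z)
pl=[A(*p,8) for p in((637,156),(626,367),(48,342),(67,130))];print('plate',pl)
s=[A(*p,74) for p in((457,153),(551,160),(540,326),(445,322))];print('stack',s,np.mean(s,0))
d=(s[2]+s[3]-s[0]-s[1])[:2];print('nest y dir deg',np.degrees(np.arctan2(d[1],d[0])))
t=[A(*p,52) for p in((338,214),(90,165),(98,317),(254,346))];print('tips',t)
M=np.array([[2*p[0],2*p[1],1] for p in t]);q=np.linalg.lstsq(M,np.array([p[0]**2+p[1]**2 for p in t]),rcond=None)[0]
print('hub',q[:2],np.sqrt(q[2]+q[0]**2+q[1]**2),[np.degrees(np.arctan2(p[1]-q[1],p[0]-q[0])) for p in t])
print('gates',A(585,200,28),A(579,286,28)); print('fin',[A(*p,44) for p in((660,243),(722,243),(722,270),(660,268))])
print('tray',[at(c,*p,10) for p in((244,218.5),(330,222.5),(329,268),(241.5,264))])
for n,P in dict(Ca=((180,84),(380,78),(387,192),(184,204)),Cb=((529,171),(721,116),(759,224),(564,285)),Cc=((101,343),(298,393),(270,510),(75,459))).items():
    w=np.array([B(*p,20) for p in P]);e=w[1]+w[2]-w[0]-w[3]
    print(n,w.mean(0).round(1),'long dir',np.degrees(np.arctan2(e[1],e[0])).round(1),[np.linalg.norm(w[i]-w[i-1]).round() for i in range(4)])
E
python3 m.py
```

```text
plate [array([662. , -21.1,   8. ]), array([531. , -14.1,   8. ]), array([549. , 336.6,   8. ]), array([680.7, 329.8,   8. ])]
stack [array([649.2,  80.3,  74. ]), array([644.7,  25.8,  74. ]), array([547.3,  31.7,  74. ]), array([550.1,  86.2,  74. ])] [597.825  56.     74.   ]
nest y dir deg 176.56346428992342
tips [array([618. , 153.2,  52. ]), array([648.5, 299.9,  52. ]), array([557.7, 292.1,  52. ]), array([539.9, 200.8,  52. ])]
hub [610.41320276 232.17271591] 78.5145825231945 [np.float64(-84.51251571196812), np.float64(60.64854477508709), np.float64(131.3354858230488), np.float64(-156.01477450614647)]
gates [630.4   9.5  28. ] [577.8  13.   28. ]
fin [array([600.8, -36.3,  44. ]), array([600.5, -73.2,  44. ]), array([584.3, -73.1,  44. ]), array([585.7, -36.3,  44. ])]
tray [array([489.9,  87.5,  10. ]), array([ 478.4, -120.2,   10. ]), array([ 369.6, -116.5,   10. ]), array([381. ,  92.4,  10. ])]
Ca [ 586.  -282.2   20. ] long dir -87.8 [np.float64(59.0), np.float64(98.0), np.float64(56.0), np.float64(99.0)]
Cb [ 555.4 -456.8   20. ] long dir -73.9 [np.float64(58.0), np.float64(99.0), np.float64(55.0), np.float64(101.0)]
Cc [ 447.3 -231.5   20. ] long dir -105.0 [np.float64(57.0), np.float64(97.0), np.float64(58.0), np.float64(96.0)]
```

>>> send_rows --targets '[0,0,-7.2,0,0,0,-1,0,0,-7.2,0,0,0,-1,0,0,0,0,0,0,-1]' --newtons 40

```text
time_s: 0.52
eef_pos: [157.0, 500.9, 231.1]
ee_rot: [-0.0, 0.027, 1.0, -0.0]
force: [0.2, 0.5, 0.5]
grip_width: 0.375
grip_force: 0.0
```

```bash
cat >> h.py <<'E'
P0=np.array([597.8,56,8.]);TH=np.radians(87.0)
N=np.array([[np.cos(TH),-np.sin(TH),0],[np.sin(TH),np.cos(TH),0],[0,0,1]]) # cols nest axes
def w(n): return P0+N@np.array(n,float)
def nn(p): return N.T@(np.array(p,float)-P0)
def st():
    s=monitor.sense();q=s['ee_rot'];R=Ro.from_quat(q[[1,2,3,0]]).as_matrix()
    print('t %.2f tcp'%s['time_s'],s['eef_pos'].round(1),'nest',nn(s['eef_pos']).round(1),'yaw y',np.degrees(np.arctan2(R[1,1],R[0,1])).round(1),'tilt',np.degrees(np.arccos(-R[2,2])).round(1),'F',s['force'].round(1),'g',round(float(s['grip_width']),3),round(float(s['grip_force']),1)); return s,R
def go(*pts):
    s,R=st();p=s['eef_pos']
    for q in pts:
        d=R.T@(np.array(q,float)-p)/60;print('to',np.round(q,1),'units',d.round(3));p=np.array(q,float)
E
python3 - <<'E'
from h import *
a=np.radians
H=w([175,0,44]);print('hub',H)
C=lambda r,g:H+[r*np.cos(a(g)),r*np.sin(a(g)),-20]
p=C(62,95);go([*p[:2],140],p,*[C(62,g) for g in range(110,245,15)])
E
```

```text
hub [606.95879234 230.76016858  52.        ]
t 0.53 tcp [157.  500.9 231.1] nest [421.2 463.5 223.1] yaw y 86.9 tilt 0.0 F [0.2 0.5 0.5] g 0.375 0.0
to [601.6 292.5 140. ] units [-7.585 -3.069  1.517]
to [601.6 292.5  32. ] units [-0.0e+00  1.0e-03  1.8e+00]
to [585.8 289.   32. ] units [ 0.26  -0.072  0.   ]
to [571.4 281.5  32. ] units [ 0.232 -0.137  0.   ]
to [559.5 270.6  32. ] units [ 0.189 -0.193  0.   ]
to [550.8 257.   32. ] units [ 0.133 -0.235  0.   ]
to [545.9 241.5  32. ] units [ 0.067 -0.261  0.   ]
to [545.2 225.4  32. ] units [-0.003 -0.27   0.   ]
to [548.7 209.6  32. ] units [-0.072 -0.26   0.   ]
to [556.2 195.2  32. ] units [-0.137 -0.232  0.   ]
to [567.1 183.3  32. ] units [-0.193 -0.189  0.   ]
```

>>> send_rows --targets '[0,0,0,-0.76,-0.31,0.15,-1,0,0,0,-0.76,-0.31,0.15,-1,0,0,0,-0.76,-0.31,0.15,-1,0,0,0,-0.76,-0.31,0.15,-1,0,0,0,-0.76,-0.31,0.15,-1]'

```text
time_s: 1.15
eef_pos: [381.2, 395.3, 186.0]
ee_rot: [-0.0, 0.028, 1.0, 0.0]
force: [-0.1, 1.3, -0.3]
grip_width: 0.0
grip_force: 0.0
```

>>> send_rows --targets '[0,0,0,-0.76,-0.31,0.15,-1,0,0,0,-0.76,-0.31,0.15,-1,0,0,0,-0.76,-0.31,0.15,-1,0,0,0,-0.76,-0.31,0.15,-1,0,0,0,-0.76,-0.31,0.15,-1]'

```text
time_s: 1.78
eef_pos: [604.0, 290.4, 140.8]
ee_rot: [-0.0, 0.028, 1.0, -0.0]
force: [-0.5, 0.4, 0.2]
grip_width: 0.003
grip_force: 0.0
```

>>> send_rows --targets '[0,0,0,0,0,0,-1,0,0,0,0,0,0,-1]'

```text
time_s: 2.02
eef_pos: [602.2, 291.5, 141.1]
ee_rot: [-0.0, 0.027, 1.0, -0.0]
force: [-0.3, -0.1, 0.4]
grip_width: -0.003
grip_force: 0.0
```

Run:
```python
from h import *
st()
```

```text
t 2.02 tcp [602.2 291.5 141.1] nest [235.4   7.9 133.1] yaw y 86.9 tilt 0.0 F [-0.3 -0.1  0.4] g -0.003 0.0
```

>>> send_rows --targets '[0,0,0,0,0,0.6,-1,0,0,0,0,0,0.6,-1,0,0,0,0,0,0.6,-1,0,0,0,0,0,0,-1,0,0,0,0.26,-0.07,0,-1]'

```text
time_s: 2.65
eef_pos: [587.4, 288.7, 35.2]
ee_rot: [0.001, 0.026, 1.0, 0.0]
force: [-0.6, 1.0, 0.1]
grip_width: -0.002
grip_force: 0.2
```

>>> send_rows --targets '[0,0,0,0.23,-0.14,0,-1,0,0,0,0.19,-0.19,0,-1,0,0,0,0.13,-0.23,0,-1,0,0,0,0.07,-0.26,0,-1]'

```text
time_s: 3.15
eef_pos: [547.8, 241.2, 35.7]
ee_rot: [0.002, 0.026, 1.0, 0.001]
force: [1.7, 1.9, 0.6]
grip_width: -0.002
grip_force: 1.1
```

>>> send_rows --targets '[0,0,0,0,-0.27,0,-1,0,0,0,-0.07,-0.26,0,-1,0,0,0,-0.14,-0.23,0,-1,0,0,0,-0.19,-0.19,0,-1,0,0,0,0,0,0,-1]'

```text
time_s: 3.78
eef_pos: [569.1, 181.3, 33.1]
ee_rot: [0.0, 0.027, 1.0, -0.0]
force: [-0.3, 0.7, -0.7]
grip_width: 0.001
grip_force: 0.0
```

Run:
```python
from h import *
st(); c=snap('top','top1'); snap('wrist','w1')
i=c['img'][:,:,::-1][120:220,130:330]
cv2.imwrite('pics/c.png',cv2.resize(i,None,fx=4,fy=4,interpolation=cv2.INTER_CUBIC))
```

```text
t 3.77 tcp [569.1 181.3  33.1] nest [123.7  35.2  25.1] yaw y 86.9 tilt 0.0 F [-0.3  0.7 -0.7] g 0.001 0.0
```

View pics/w1.png

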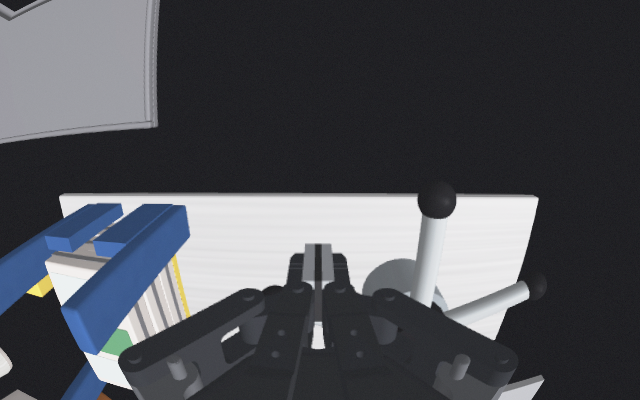

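The wrist view shows the spoke ball ends at (437,200) and (536,286), behind the fingers.

Run:
```python
from h import *
c=ld('w1');H=np.array([608,231])
for p in((437,200),(536,286)):
    X=at(c,*p,52,True);d=X[:2]-H;print(X,np.hypot(*d),np.degrees(np.arctan2(d[1],d[0])))
a=np.radians;H=np.array([607.5,231,52])
C=lambda r,g:H+[r*np.cos(a(g)),r*np.sin(a(g)),-20]
p=C(62,150);go([569.1,181.3,110],[*p[:2],110],p,*[C(62,g) for g in range(165,246,15)])
```

```text
[531.4 236.   52. ] 76.76301192631776 176.2653646704574
[589.5 309.8  52. ] 80.94251046267345 103.21214764411978
t 3.88 tcp [568.1 182.4  33. ] nest [124.6  36.2  25. ] yaw y 87.0 tilt 0.0 F [ 1.1 -0.2 -0.2] g 0.004 0.0
to [569.1 181.3 110. ] units [-0.016 -0.017 -1.283]
to [553.8 262.  110. ] units [ 0.325  1.33  -0.   ]
to [553.8 262.   32. ] units [-1.0e-03  1.0e-03  1.3e+00]
to [547.6 247.   32. ] units [ 0.09  -0.254  0.   ]
to [545.5 231.   32. ] units [ 0.021 -0.269  0.   ]
to [547.6 215.   32. ] units [-0.049 -0.265  0.   ]
to [553.8 200.   32. ] units [-0.116 -0.243  0.   ]
to [563.7 187.2  32. ] units [-0.175 -0.205 -0.   ]
to [576.5 177.3  32. ] units [-0.222 -0.153 -0.   ]
```

>>> send_rows --targets '[0,0,0,0,0,-0.45,-1,0,0,0,0,0,-0.45,-1,0,0,0,0.1,0.73,0,-1,0,0,0,0.11,0.74,0,-1,0,0,0,0,0,0,-1]'

```text
time_s: 4.5
eef_pos: [559.1, 274.1, 87.1]
ee_rot: [-0.0, 0.024, 1.0, 0.0]
force: [-0.1, -0.8, 0.5]
grip_width: 0.001
grip_force: 0.0
```

>>> send_rows --targets '[0,0,0,0,0,0.45,-1,0,0,0,0,0,0.45,-1,0,0,0,0.1,-0.15,0,-1,0,0,0,0.09,-0.25,0,-1,0,0,0,0.02,-0.27,0,-1]'

```text
time_s: 5.12
eef_pos: [545.6, 231.1, 34.6]
ee_rot: [0.001, 0.026, 1.0, 0.0]
force: [1.1, 2.3, -0.2]
grip_width: 0.001
grip_force: 1.0
```

>>> send_rows --targets '[0,0,0,-0.05,-0.265,0,-1,0,0,0,-0.12,-0.24,0,-1,0,0,0,-0.175,-0.205,0,-1,0,0,0,-0.05,-0.04,0,-1,0,0,0,0,0,0,-1]'

```text
time_s: 5.75
eef_pos: [567.0, 185.4, 33.1]
ee_rot: [-0.0, 0.026, 1.0, -0.0]
force: [-0.7, 0.2, -0.7]
grip_width: 0.001
grip_force: 0.0
```

Run:
```python
from h import *
st(); c=snap('wrist','w2')
# ball in the region: print dark blob is hard; save crop
cv2.imwrite('pics/w2c.png',c['img'][120:400,:,::-1])
```

```text
t 5.75 tcp [567.  185.4  33.1] nest [127.6  37.5  25.1] yaw y 87.0 tilt 0.0 F [-0.7  0.2 -0.7] g 0.001 0.0
```

View pics/w2c.png

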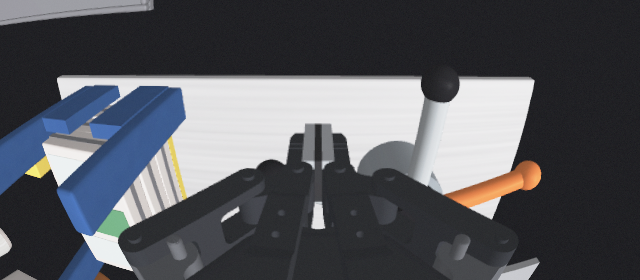

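>>> send_rows --targets '[0,0,0,0,0,-0.9,-1,0,0,0,0,0,-0.9,-1,0,0,-10,0,0,0,0,0,0,-10,0,0,0,0,0,0,-10,0,0,0,0]'

```text
time_s: 6.42
eef_pos: [566.5, 186.1, 141.3]
ee_rot: [-0.0, -0.237, 0.972, -0.0]
force: [-0.9, -0.7, 0.4]
grip_width: 0.502
grip_force: 0.0
```

Run:
```python
from h import *
c=ld('w2');H=np.array([608,231])
for p in((440,204),(528,295)):
    X=at(c,*p,52,True);d=X[:2]-H;print(X,np.hypot(*d),np.degrees(np.arctan2(d[1],d[0])))
s,R=st();print(s['joints'].round(2));print(nn([592.8,-54.7,44]))
go(w([-110.8,0,120]))
```

```text
[531.9 241.1  52. ] 76.7673107513869 172.43988107042472
[593.7 308.8  52. ] 79.10328691021633 100.4149806899426
t 6.42 tcp [566.5 186.1 141.3] nest [128.2  38.  133.3] yaw y 117.4 tilt 0.0 F [-0.9 -0.7  0.4] g 0.502 0.0
[ 0.12  0.55  1.39 -0.    1.2  -1.93]
[-110.80996928   -0.80044268   36.        ]
t 6.42 tcp [566.5 186.1 141.3] nest [128.2  38.  133.3] yaw y 117.4 tilt 0.0 F [-0.9 -0.7  0.4] g 0.502 0.0
to [592.  -54.6 128. ] units [ 1.467 -3.758  0.223]
```

>>> send_rows --targets '[0,0,10,0,0,0,0,0,0,10,0,0,0,0,0,0,10,0,0,0,0,0,0,10,0,0,0,0,0,0,10,0,0,0,0]'

```text
time_s: 7.05
eef_pos: [566.5, 186.1, 141.2]
ee_rot: [-0.0, 0.202, 0.979, -0.0]
force: [0.7, -0.3, -0.1]
grip_width: 0.505
grip_force: 0.0
```

>>> send_rows --targets '[0,0,10,0,0,0,0,0,0,10,0,0,0,0,0,0,10,0,0,0,0,0,0,10,0,0,0,0,0,0,10,0,0,0,0]'

```text
time_s: 7.68
eef_pos: [566.6, 186.1, 141.2]
ee_rot: [0.0, 0.597, 0.802, -0.0]
force: [-0.8, 0.9, -0.2]
grip_width: 0.501
grip_force: 0.0
```

>>> send_rows --targets '[0,0,10,0,0,0,0,0,0,10.4,0,0,0,0,0,0,0,0,0,0,0]'

```text
time_s: 8.05
eef_pos: [566.6, 186.0, 141.2]
ee_rot: [0.0, 0.727, 0.687, -0.0]
force: [-0.1, 0.4, 1.2]
grip_width: 0.498
grip_force: 0.0
```

Run:
```python
from h import *
go(w([-111,0,112]))
print(monitor.sense()['joints'].round(2))
```

```text
t 8.05 tcp [566.6 186.  141.2] nest [128.2  38.  133.2] yaw y -3.3 tilt 0.0 F [-0.1  0.4  1.2] g 0.498 0.0
to [592.  -54.8 120. ] units [-3.983  0.652  0.355]
[ 0.12  0.55  1.39 -0.    1.2   0.18]
```

>>> send_rows --targets '[0,0,0,-0.797,0.13,0,0,0,0,0,-0.797,0.13,0,0,0,0,0,-0.797,0.13,0,0,0,0,0,-0.797,0.13,0,0,0,0,0,-0.797,0.13,0,0]'

```text
time_s: 8.68
eef_pos: [591.5, -56.7, 141.4]
ee_rot: [0.0, 0.726, 0.688, 0.0]
force: [1.1, -0.3, -0.1]
grip_width: 0.5
grip_force: 0.0
```

>>> send_rows --targets '[0,0,0.3,0,0,0,0,0,0,0,0,0,0,0]'

```text
time_s: 8.93
eef_pos: [591.4, -54.7, 141.2]
ee_rot: [-0.0, 0.729, 0.685, -0.0]
force: [-0.6, -0.1, 0.4]
grip_width: 0.504
grip_force: 0.0
```

Run:
```python
from h import *
st();snap('wrist','w3')
```

```text
t 8.93 tcp [591.4 -54.7 141.2] nest [-110.9    0.6  133.2] yaw y -3.6 tilt 0.0 F [-0.6 -0.1  0.4] g 0.504 0.0
```

View pics/w3.png

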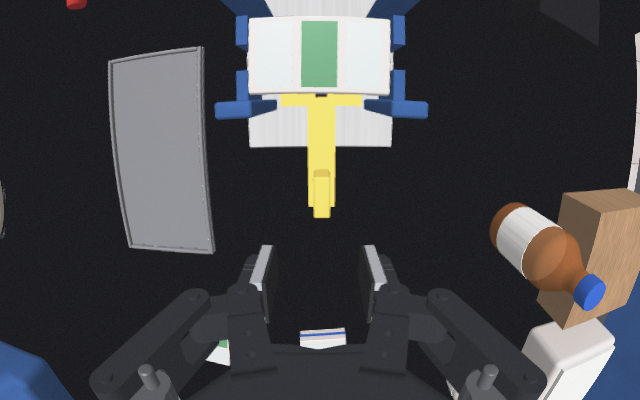

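The wrist view shows the fin top at about u 314–330, v 177–217. The gate bars are no longer visible, so the gate is down. The plate's front edge runs (249,146)–(391,146), and the stack top's front edge (249,93)–(391,93).

Run:
```python
from h import *
c=ld('w3')
for n,z,ps in (('fin',44,((314,177),(330,177),(330,217),(313,217))),('plate',8,((249,146),(391,146))),('stack',74,((249,93),(391,93),(389,17),(249,18))),('neck',14,((308,207),(335,207),(308,150),(335,150)))):
    for p in ps: X=at(c,*p,z,True);print(n,X,nn(X).round(1))
```

```text
fin [588.9 -35.8  44. ] [-92.1   4.1  36. ]
fin [601.6 -36.6  44. ] [-92.3  -8.6  36. ]
fin [599.9 -70.8  44. ] [-126.5   -8.7   36. ]
fin [585.8 -69.9  44. ] [-126.4    5.4   36. ]
plate [530.8 -12.    8. ] [-71.4  63.3   0. ]
plate [659.6 -19.9   8. ] [-72.6 -65.7   0. ]
stack [550.   33.5  74. ] [-25.   46.6  66. ]
stack [645.3  27.7  74. ] [-25.8 -48.9  66. ]
stack [647.1  81.1  74. ] [ 27.6 -47.9  66. ]
stack [553.4  86.1  74. ] [27.7 45.9 66. ]
neck [580.6 -71.8  14. ] [-128.5   10.5    6. ]
neck [605.5 -73.3  14. ] [-128.7  -14.5    6. ]
neck [584.3 -18.7  14. ] [-75.3   9.6   6. ]
neck [608.  -20.2  14. ] [-75.6 -14.2   6. ]
```

>>> send_rows --targets '[0,0,0,0,0.04,0.51,0,0,0,0,0,0,0.51,0,0,0,0,0,0,0.51,0,0,0,0,0,0,0.51,0,0,0,0,0,0,0,0]'

```text
time_s: 9.6
eef_pos: [592.7, -53.9, 17.2]
ee_rot: [-0.002, 0.729, 0.685, -0.001]
force: [-0.1, -0.1, 0.7]
grip_width: 0.502
grip_force: 0.0
```

>>> send_rows --targets '[0,0,0,0,0,0,-1,0,0,0,0,0,0,-1,0,0,0,0,0,0,-1,0,0,0,0,0,0,-1]' --newtons 50

```text
time_s: 10.1
eef_pos: [594.6, -55.3, 20.6]
ee_rot: [0.001, 0.729, 0.684, 0.001]
force: [-2.0, 1.9, 5.9]
grip_width: 0.156
grip_force: 52.8
```

```bash
sed -i 's/P0=.*/P0=np.array([598.6,56.5,8.]);TH=np.radians(86.6)/' h.py
python3 - <<'E'
from h import *
s,R=st(); go(s['eef_pos']-N[:,0]*100)
E
```

```text
t 10.10 tcp [594.6 -55.3  20.6] nest [-111.9   -2.6   12.6] yaw y -3.7 tilt 0.1 F [-2.   1.9  5.9] g 0.156 52.8
t 10.10 tcp [594.6 -55.3  20.6] nest [-111.9   -2.6   12.6] yaw y -3.7 tilt 0.1 F [-2.   1.9  5.9] g 0.156 52.8
to [ 588.6 -155.2   20.6] units [-1.667  0.008  0.   ]
```

>>> send_rows --targets '[0,0,0,-0.1,0,-0.02,-1,0,0,0,-0.15,0,0,-1,0,0,0,-0.17,0,0,-1,0,0,0,-0.17,0,0,-1,0,0,0,-0.17,0,0,-1]'

```text
time_s: 10.72
eef_pos: [591.0, -99.5, 20.5]
ee_rot: [-0.001, 0.73, 0.684, 0.001]
force: [1.2, 11.7, 0.2]
grip_width: 0.153
grip_force: 51.9
```

>>> send_rows --targets '[0,0,0,-0.17,0,0,-1,0,0,0,-0.17,0,0,-1,0,0,0,-0.17,0,0,-1,0,0,0,-0.2,0,0,-1,0,0,0,-0.2,0,0,-1]'

```text
time_s: 11.35
eef_pos: [587.4, -156.4, 20.1]
ee_rot: [0.0, 0.73, 0.684, 0.0]
force: [0.3, 1.3, 0.7]
grip_width: 0.154
grip_force: 54.7
```

>>> send_rows --targets '[0,0,0,-0.1,0,0,-1,0,0,0,0,0,0,-1,0,0,0,0,0,0,-1]'

```text
time_s: 11.72
eef_pos: [587.0, -161.2, 20.0]
ee_rot: [-0.0, 0.73, 0.684, -0.0]
force: [-1.0, 1.0, -1.0]
grip_width: 0.153
grip_force: 54.5
```

Run:
```python
from h import *
st();c=snap('top','top3');i=c['img'][120:240,200:400,::-1]
cv2.imwrite('pics/t3.png',cv2.resize(i,None,fx=4,fy=4,interpolation=cv2.INTER_CUBIC))
```

```text
t 11.72 tcp [ 587.  -161.2   20. ] nest [-218.    -1.3   12. ] yaw y -3.7 tilt 0.0 F [-1.  1. -1.] g 0.153 54.5
```

View pics/t3.png

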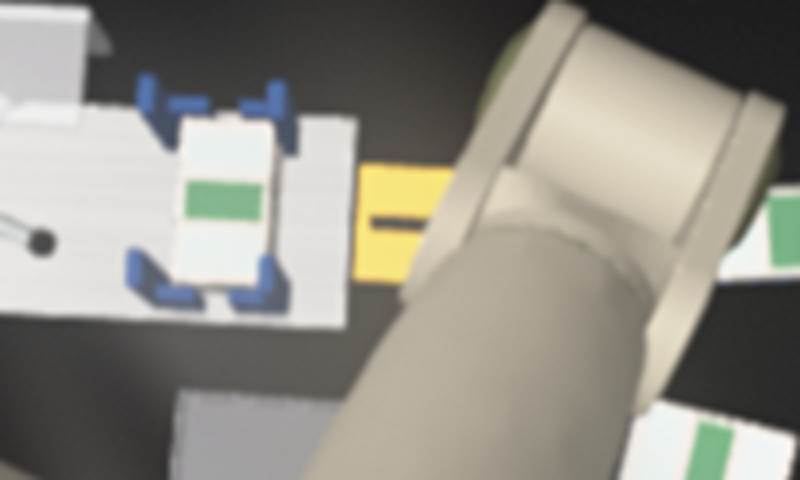

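Run:
```python
from h import *
c=ld('w3')
T=[at(c,*p,10,True) for p in((108,61),(203,46),(214,252),(130,247))];print(T,np.mean(T,0))
T0=np.array([429.7,-14.2]);t=0.5*(T0+np.mean(T,0)[:2]);print(t)
f=t-62.5*N[:2,0];s,R=st();p=s['eef_pos']
go([p[0],p[1],80],[*f,80],[*f,17])
```

```text
[array([387.5,  93.9,  10. ]), array([496.1,  85.1,  10. ]), array([ 478.7, -117.3,   10. ]), array([ 372.1, -110.6,   10. ])] [433.6   -12.225  10.   ]
[431.65   -13.2125]
t 11.78 tcp [ 587.  -161.2   20. ] nest [-218.    -1.3   12. ] yaw y -3.7 tilt 0.0 F [-0.1  0.3 -0.9] g 0.149 54.5
t 11.78 tcp [ 587.  -161.2   20. ] nest [-218.    -1.3   12. ] yaw y -3.7 tilt 0.0 F [-0.1  0.3 -0.9] g 0.149 54.5
to [ 587.  -161.2   80. ] units [ 0. -0. -1.]
to [427.9 -75.6  80. ] units [ 1.253e+00 -2.737e+00  1.000e-03]
to [427.9 -75.6  17. ] units [-0.    0.    1.05]
```

>>> send_rows --targets '[0,0,0,0,0,-0.4,-1,0,0,0,0,0,-0.4,-1,0,0,0,0.1,-0.2,-0.2,-1,0,0,0,0.2,-0.5,0,-1,0,0,0,0.25,-0.55,0,-1]'

```text
time_s: 12.4
eef_pos: [513.5, -123.1, 80.2]
ee_rot: [0.0, 0.729, 0.684, 0.0]
force: [0.9, 0.5, -1.5]
grip_width: 0.152
grip_force: 54.5
```

>>> send_rows --targets '[0,0,0,0.25,-0.55,0,-1,0,0,0,0.25,-0.55,0,-1,0,0,0,0.2,-0.39,0,-1,0,0,0,0,0,0,-1,0,0,0,0,0,0,-1]'

```text
time_s: 13.02
eef_pos: [428.6, -76.3, 80.4]
ee_rot: [0.001, 0.73, 0.684, 0.0]
force: [-0.3, -0.4, -1.6]
grip_width: 0.15
grip_force: 56.4
```

Run:
```python
from h import *
st();snap('wrist','w4')
```

```text
t 13.03 tcp [428.6 -76.3  80.4] nest [-142.7  161.8   72.4] yaw y -3.7 tilt 0.1 F [-0.3 -0.4 -1.6] g 0.15 56.4
```

View pics/w4.png

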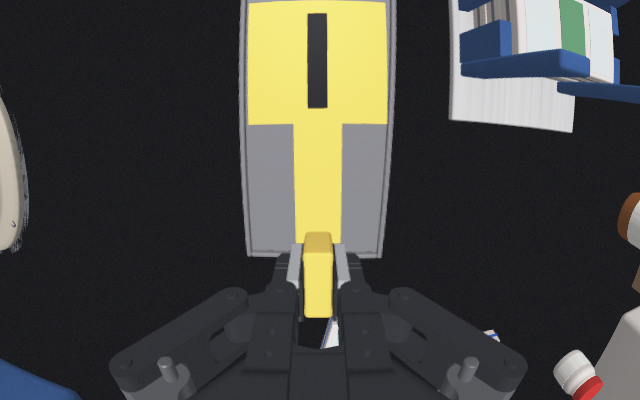

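The board is held, level, and centred over the tray, so I'll lower and release it.

>>> send_rows --targets '[0,0,0,0,0,0.35,-1,0,0,0,0,0,0.35,-1,0,0,0,0,0,0.25,-1,0,0,0,0,0,0.08,-1,0,0,0,0,0,0.02,-1]'

```text
time_s: 13.7
eef_pos: [428.6, -76.6, 17.5]
ee_rot: [0.001, 0.73, 0.684, 0.0]
force: [-1.5, -3.9, 6.2]
grip_width: 0.151
grip_force: 57.4
```

>>> send_rows --targets '[0,0,0,0,0,0,-1,0,0,0,0,0,0,0,0,0,0,0,0,0,0,0,0,0,0,0,0,0]'

```text
time_s: 14.2
eef_pos: [427.7, -75.9, 17.1]
ee_rot: [-0.0, 0.73, 0.684, -0.0]
force: [-0.3, 0.4, -0.2]
grip_width: 0.5
grip_force: 0.0
```

>>> send_rows --targets '[0,0,0,0,0,-0.5,0,0,0,0,0,0,-0.9,0,0,0,0,0,0,-0.9,1,0,0,0,0,0,-0.5,1]'

```text
time_s: 14.7
eef_pos: [428.2, -76.1, 187.7]
ee_rot: [0.002, 0.73, 0.684, 0.001]
force: [1.0, -0.3, -0.1]
grip_width: 0.899
grip_force: 0.0
```

Run:
```python
from h import *
s,R=st();print(s['joints'].round(2));snap('wrist','w5');
```

```text
t 14.70 tcp [428.2 -76.1 187.7] nest [-142.5  162.2  179.7] yaw y -3.7 tilt 0.2 F [ 1.  -0.3 -0.1] g 0.899 0.0
[-0.45  0.16  1.82  0.    1.16 -0.38]
```

View pics/w5.png

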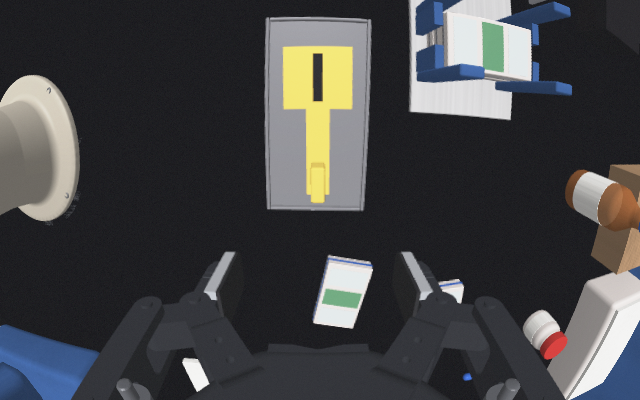

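The board lies flat in the tray, with its grip at (317,183) and its plate centred. Next I'll detect the loose carriers by code.

```bash
cat >> h.py <<'E'
def carriers(c,z=20,fish=False,verbose=True):
    im=c['img'];hsv=cv2.cvtColor(im,cv2.COLOR_RGB2HSV)
    g=cv2.inRange(hsv,(45,60,70),(85,255,255));wh=cv2.inRange(hsv,(0,0,150),(179,50,255))
    m=cv2.morphologyEx(g|wh,cv2.MORPH_CLOSE,np.ones((3,3),np.uint8));m=cv2.morphologyEx(m,cv2.MORPH_OPEN,np.ones((3,3),np.uint8))
    out=[]
    for k in cv2.findContours(m,cv2.RETR_EXTERNAL,cv2.CHAIN_APPROX_NONE)[0]:
        if cv2.contourArea(k)<300: continue
        pm=np.zeros(m.shape,np.uint8);cv2.drawContours(pm,[k],-1,1,-1)
        if (pm*(g>0)).sum()<40: continue
        P=np.array([at(c,u,v,z,fish)[:2] for u,v in k[:,0,:].astype(float)],np.float32)
        (x,y),(a,b),an=cv2.minAreaRect(P)
        if a<b: a,b,an=b,a,an+90
        an=(an+90)%180-90   # long-side dir
        sh=(an+90+90)%180-90
        out.append((x,y,sh))
        if verbose: print('carrier at %.1f %.1f size %.0f x %.0f  short-side dir %.1f'%(x,y,a,b,sh),'px',k[:,0].mean(0).round())
    return out
def axis(yaw):  # R of downward tool with y at yaw deg
    y=np.array([np.cos(np.radians(yaw)),np.sin(np.radians(yaw)),0]);zt=np.array([0,0,-1.]);return np.c_[np.cross(y,zt),y,zt]
def go2(yaw,*pts):
    s,R=st();p=s['eef_pos'];y0=np.degrees(np.arctan2(R[1,1],R[0,1]));print('rz',round(-(yaw-y0),1));A=axis(yaw)
    for q in pts: print('to',np.round(q,1),'units',(A.T@(np.array(q,float)-p)/60).round(3));p=np.array(q,float)
E
python3 - <<'E'
from h import *
carriers(snap('top','top4'));print();carriers(snap('wrist','w6'),20,True);print()
carriers(ld('top0'))
E
```

```text
carrier at 555.3 -456.2 size 101 x 56  short-side dir 15.9 px [468. 190.]
carrier at 585.9 -281.8 size 99 x 57  short-side dir 0.0 px [396. 178.]
carrier at 450.3 11.4 size 712 x 578  short-side dir -76.8 px [251. 238.]
carrier at 927.2 534.3 size 110 x 21  short-side dir -0.2 px [66. 45.]

carrier at 447.8 -225.3 size 105 x 55  short-side dir -15.3 px [341. 291.]
carrier at 626.5 76.6 size 115 x 93  short-side dir 86.9 px [488.  38.]

carrier at 447.4 -230.9 size 98 x 56  short-side dir -15.2 px [376. 235.]
carrier at 555.3 -456.2 size 101 x 56  short-side dir 15.9 px [468. 190.]
carrier at 585.9 -281.8 size 99 x 57  short-side dir 0.0 px [396. 178.]
carrier at 634.1 165.0 size 370 x 191  short-side dir -3.3 px [216. 169.]
carrier at 927.2 534.3 size 110 x 21  short-side dir -0.2 px [66. 45.]
```

Run:
```python
from h import *
go2(-15.2,[447.5,-230.5,80],[447.5,-230.5,3])
```

```text
t 14.85 tcp [428.2 -76.1 185.9] nest [-142.5  162.2  177.9] yaw y -3.7 tilt 0.1 F [-1.3 -1.  -1.4] g 1.001 0.0
rz 11.5
to [ 447.5 -230.5   80. ] units [-2.399  0.985  1.765]
to [ 447.5 -230.5    3. ] units [0.    0.    1.283]
```

>>> send_rows --targets '[0,0,5.8,0,0,0,1,0,0,5.7,0,0,0,1,0,0,0,-0.6,0.25,0.44,1,0,0,0,-0.6,0.25,0.44,1,0,0,0,-0.6,0.25,0.44,1]'

```text
time_s: 15.48
eef_pos: [442.3, -192.7, 103.6]
ee_rot: [-0.001, 0.794, 0.607, -0.0]
force: [-0.4, 0.5, 0.2]
grip_width: 1.001
grip_force: 0.0
```

>>> send_rows --targets '[0,0,0,-0.6,0.235,0.44,1,0,0,0,0,0,0,1,0,0,0,0,0,0.5,1,0,0,0,0,0,0.5,1,0,0,0,0,0,0.28,1]'

```text
time_s: 16.1
eef_pos: [446.5, -229.2, 1.3]
ee_rot: [-0.001, 0.794, 0.608, -0.0]
force: [0.7, -0.5, -0.7]
grip_width: 1.0
grip_force: 0.0
```

>>> send_rows --targets '[0,0,0,0,0,0,1,0,0,0,0,0,0,-1,0,0,0,0,0,0,-1,0,0,0,0,0,0,-1,0,0,0,0,0,0,-1]' --newtons 60

```text
time_s: 16.73
eef_pos: [447.7, -230.9, 4.1]
ee_rot: [0.001, 0.794, 0.607, 0.0]
force: [-0.2, 2.1, 8.5]
grip_width: 0.615
grip_force: 63.8
```

>>> send_rows --targets '[0,0,0,0,0,-0.2,-1,0,0,0,0,0,-0.8,-1,0,0,0,0,0,-0.8,-1,0,0,0,0,0,-0.8,-1,0,0,0,0,0,0,-1]'

```text
time_s: 17.35
eef_pos: [448.3, -231.4, 162.7]
ee_rot: [0.004, 0.794, 0.607, 0.001]
force: [0.4, -0.4, -2.3]
grip_width: 0.614
grip_force: 63.9
```

Run:
```python
from h import *
c=snap('wrist','w7')
go2(86.6,w([0,0,172]),w([0,0,71]))
print(monitor.sense()['joints'].round(2))
```

```text
t 17.40 tcp [ 447.4 -230.7  160.2] nest [-295.6  133.9  152.2] yaw y -15.2 tilt 0.2 F [ 0.   0.5 -1.7] g 0.616 63.9
rz -101.8
to [598.6  56.5 180. ] units [-2.232  4.927 -0.33 ]
to [598.6  56.5  79. ] units [0.    0.    1.683]
[-0.71  0.33  1.67  0.    1.14 -0.44]
```

View pics/w7.png

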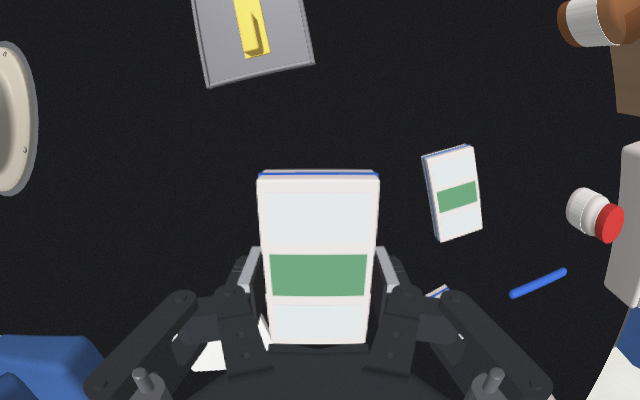

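The held carrier's top corners are at (258,177) and (379,177), with its green mark centred at (318,275).

Run:
```python
from h import *
c=ld('w7');s,R=st();T=s['eef_pos']
for p in((258,177),(379,177),(370,345),(269,345),(318,275)):
    X=at(c,*p,T[2]+16,True);print(p,(R.T@(X-T)).round(1))
```

```text
t 17.40 tcp [ 447.4 -230.7  160.2] nest [-295.6  133.9  152.2] yaw y -15.2 tilt 0.2 F [ 0.   0.5 -1.7] g 0.616 63.9
(258, 177) [ 47.2 -25.2 -16.1]
(379, 177) [ 47.1  27.  -16. ]
(370, 345) [-52.3  30.7 -15.8]
(269, 345) [-51.8 -27.5 -16. ]
(318, 275) [ -1.9   0.7 -16. ]
```

>>> send_rows --targets '[0,0,-10.2,0,0,0,-1,0,0,-10.2,0,0,0,-1,0,0,-10.2,0,0,0,-1,0,0,-10.2,0,0,0,-1,0,0,-10.2,0,0,0,-1]'

```text
time_s: 18.02
eef_pos: [446.4, -229.9, 157.2]
ee_rot: [-0.001, 0.453, 0.892, 0.0]
force: [0.5, -0.6, -1.2]
grip_width: 0.614
grip_force: 63.8
```

>>> send_rows --targets '[0,0,-10.2,0,0,0,-1,0,0,-10.2,0,0,0,-1,0,0,-10.2,0,0,0,-1,0,0,-10.2,0,0,0,-1,0,0,-10.2,0,0,0,-1]'

```text
time_s: 18.65
eef_pos: [446.4, -230.0, 157.2]
ee_rot: [-0.001, 0.025, 1.0, 0.001]
force: [-0.9, 0.7, -2.1]
grip_width: 0.615
grip_force: 63.8
```

>>> send_rows --targets '[0,0,0,-0.27,0.6,0,-1,0,0,0,-0.27,0.6,0,-1,0,0,0,-0.27,0.6,0,-1,0,0,0,-0.27,0.6,0,-1,0,0,0,-0.27,0.6,0,-1]'

```text
time_s: 19.27
eef_pos: [537.8, -53.9, 157.2]
ee_rot: [-0.001, 0.028, 1.0, 0.0]
force: [-0.4, -1.0, -1.1]
grip_width: 0.612
grip_force: 63.8
```

>>> send_rows --targets '[0,0,0,-0.27,0.6,0,-1,0,0,0,-0.27,0.6,0,-1,0,0,0,-0.27,0.6,0,-1,0,0,0,-0.04,0.127,0,-1,0,0,0,0,0,0,-1]'

```text
time_s: 19.9
eef_pos: [594.8, 57.3, 157.6]
ee_rot: [-0.001, 0.028, 1.0, -0.0]
force: [1.2, -0.2, -1.9]
grip_width: 0.615
grip_force: 63.8
```

Run:
```python
from h import *
snap('wrist','w8')
go2(86.6,w([0,2,152]),w([0,2,65]))
```

```text
t 19.95 tcp [594.8  56.7 157.9] nest [ -0.    3.8 149.9] yaw y 86.8 tilt 0.1 F [ 0.7 -0.8 -2.2] g 0.612 63.8
rz 0.2
to [596.6  56.6 160. ] units [-0.03   0.001 -0.035]
to [596.6  56.6  73. ] units [0.   0.   1.45]
```

View pics/w8.png

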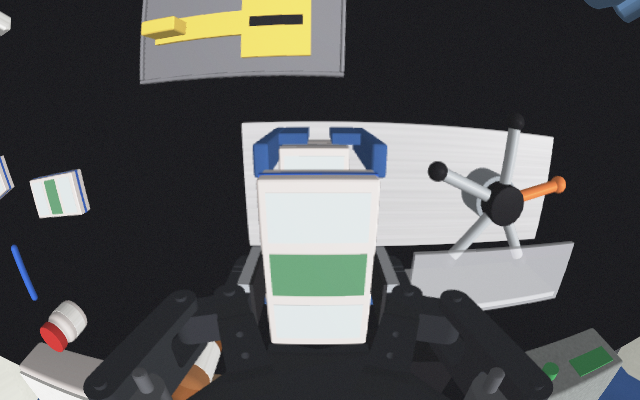

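Here the posts' near-robot tops span u 254–386 at v≈128–150, and the stack's edge below spans u 279–352 at v≈147. The held carrier is centred at u≈319.

Run:
```python
from h import *
c=ld('w8')
for p,z in (((281,148),68),((349,146),68),((277,128),116),((363,127),116),((254,148),116),((386,147),116)): print(p,nn(at(c,*p,z,True)).round(1))
c=ld('top3')
for x,y in((183,116),(277,119),(268,286),(174,280)): X=at(c,(x+.5)/4-.5+200,(y+.5)/4-.5+120,68);print(nn(X).round(1))
```

```text
(281, 148) [-27.8  48.4  60. ]
(349, 146) [23.5 50.1 60. ]
(277, 128) [-24.3  68.2 108. ]
(363, 127) [ 26.6  69.1 108. ]
(254, 148) [-38.7  56.3 108. ]
(386, 147) [ 41.3  57.2 108. ]
[ 24.1 -48.9  60. ]
[-30.8 -49.9  60. ]
[-31.7  48.7  60. ]
[22.6 48.  60. ]
```

>>> send_rows --targets '[0,0,0,-0.03,0,0,-1,0,0,0,0,0,0.4,-1,0,0,0,0,0,0.4,-1,0,0,0,0,0,0.4,-1,0,0,0,0,0,0.2,-1]'

```text
time_s: 20.58
eef_pos: [596.7, 56.5, 73.6]
ee_rot: [-0.001, 0.028, 1.0, 0.0]
force: [1.0, 0.8, -1.8]
grip_width: 0.613
grip_force: 63.7
```

>>> send_rows --targets '[0,0,0,0,0,0,-1,0,0,0,0,0,0.02,-1,0,0,0,0,0,0,-1]'

```text
time_s: 20.95
eef_pos: [597.6, 57.1, 74.2]
ee_rot: [0.001, 0.028, 1.0, -0.0]
force: [0.2, -0.1, -1.6]
grip_width: 0.615
grip_force: 63.7
```

Run:
```python
from h import *
st()
```

```text
t 20.95 tcp [597.6  57.1  74.2] nest [ 0.6  1.1 66.2] yaw y 86.8 tilt 0.1 F [ 0.2 -0.1 -1.6] g 0.615 63.7
```

>>> send_rows --targets '[0,0,0,0,0,0.03,-1,0,0,0,0,0,0.01,-1,0,0,0,0,0,0,-1]'

```text
time_s: 21.32
eef_pos: [597.5, 57.2, 72.1]
ee_rot: [0.001, 0.028, 1.0, -0.0]
force: [-2.2, -0.3, 5.4]
grip_width: 0.616
grip_force: 64.6
```

>>> send_rows --targets '[0,0,0,0,0,0,0.8,0,0,0,0,0,0,0.8,0,0,0,0,0,0,0.8]'

```text
time_s: 21.7
eef_pos: [597.2, 57.2, 71.0]
ee_rot: [-0.0, 0.028, 1.0, -0.0]
force: [0.7, 0.6, 0.0]
grip_width: 0.9
grip_force: 0.0
```

>>> send_rows --targets '[0,0,0,0,0,-0.3,0.8,0,0,0,0,0,-0.6,1,0,0,0,0,0,-0.6,1,0,0,0,0,0,-0.3,1,0,0,0,0,0,0,1]'

```text
time_s: 22.32
eef_pos: [597.9, 57.2, 181.4]
ee_rot: [0.002, 0.028, 1.0, -0.0]
force: [0.0, -0.3, -0.1]
grip_width: 1.006
grip_force: 0.0
```

```bash
cat >> h.py <<'E'
def stack(c,zt):
    # held/placed carrier seen by wrist: corners of white/green blob under the camera at height zt
    pass
E
python3 - <<'E'
from h import *
s,R=st();print(s['joints'].round(2))
c=snap('wrist','w9');carriers(c,88,True);carriers(snap('top','top9'))
E
```

```text
t 22.32 tcp [597.9  57.2 181.4] nest [  0.6   0.8 173.4] yaw y 86.8 tilt 0.2 F [ 0.  -0.3 -0.1] g 1.006 0.0
[-0.1   0.52  1.33  0.    1.29 -1.61]
carrier at 890.5 488.2 size 158 x 60  short-side dir -38.2 px [584. 350.]
carrier at 569.1 -197.2 size 87 x 42  short-side dir 2.1 px [ 70. 186.]
carrier at 541.2 -319.4 size 74 x 44  short-side dir 14.5 px [  8. 173.]
carrier at 589.4 104.5 size 204 x 115  short-side dir -3.2 px [366. 178.]
carrier at 555.2 -456.1 size 101 x 56  short-side dir 15.7 px [468. 190.]
carrier at 585.9 -281.8 size 99 x 57  short-side dir 0.0 px [396. 178.]
carrier at 927.2 534.3 size 110 x 21  short-side dir -0.2 px [66. 45.]
```

Run:
```python
from h import *
go2(2,[586,-283.5,181],[586,-283.5,3.5])
```

```text
t 22.43 tcp [597.   57.2 178.8] nest [  0.6   1.7 170.8] yaw y 86.8 tilt 0.0 F [ 0.4  0.1 -0. ] g 0.998 0.0
rz 84.8
to [ 586.  -283.5  181. ] units [-5.669 -0.381 -0.036]
to [ 586.  -283.5    3.5] units [0.    0.    2.958]
```

>>> send_rows --targets '[0,0,10.6,0,0,0,1,0,0,10.6,0,0,0,1,0,0,10.6,0,0,0,1,0,0,10.6,0,0,0,1,0,0,10.6,0,0,0,1]'

```text
time_s: 23.05
eef_pos: [596.8, 57.2, 178.0]
ee_rot: [-0.001, 0.474, 0.881, -0.0]
force: [-0.2, -0.2, 0.5]
grip_width: 0.999
grip_force: 0.0
```

>>> send_rows --targets '[0,0,10.6,0,0,0,1,0,0,10.6,0,0,0,1,0,0,10.6,0,0,0,1]'

```text
time_s: 23.42
eef_pos: [596.8, 57.2, 177.9]
ee_rot: [-0.001, 0.697, 0.717, -0.001]
force: [0.3, -0.3, -0.1]
grip_width: 0.998
grip_force: 0.0
```

Moving above the second carrier, then checking with the wrist camera.

>>> send_rows --targets '[0,0,0,-0.71,-0.047,0,1,0,0,0,-0.71,-0.047,0,1,0,0,0,-0.71,-0.047,0,1,0,0,0,-0.71,-0.047,0,1,0,0,0,-0.71,-0.047,0,1]'

```text
time_s: 24.05
eef_pos: [590.0, -157.4, 178.0]
ee_rot: [-0.001, 0.695, 0.719, -0.0]
force: [0.4, 1.1, 0.8]
grip_width: 1.002
grip_force: 0.0
```

>>> send_rows --targets '[0,0,0,-0.71,-0.047,0,1,0,0,0,-0.71,-0.047,0,1,0,0,0,-0.7,-0.05,0,1,0,0,0,0,0,0.7,1,0,0,0,0,0,0.6,1]'

```text
time_s: 24.68
eef_pos: [585.5, -283.7, 98.5]
ee_rot: [-0.001, 0.695, 0.719, -0.0]
force: [-0.3, -0.5, -0.4]
grip_width: 0.999
grip_force: 0.0
```

>>> send_rows --targets '[0,0,0,0,0,0,1]'

```text
time_s: 24.8
eef_pos: [584.8, -282.6, 97.6]
ee_rot: [-0.004, 0.695, 0.719, -0.001]
force: [-0.4, -0.9, 0.7]
grip_width: 1.002
grip_force: 0.0
```

Run:
```python
from h import *
c=snap('wrist','w10');carriers(c,20,True);carriers(snap('top','top10'))
go2(2,[586,-283.5,101],[586,-283.5,3.5])
```

```text
carrier at 585.6 -281.7 size 96 x 53  short-side dir 1.9 px [320. 202.]
carrier at 634.1 165.0 size 370 x 191  short-side dir -3.3 px [204. 164.]
carrier at 386.4 -79.8 size 999 x 489  short-side dir 52.2 px [316. 267.]
carrier at 927.2 534.3 size 110 x 21  short-side dir -0.2 px [66. 45.]
t 24.90 tcp [ 586.6 -283.7  101.9] nest [-340.3   -8.2   93.9] yaw y 2.0 tilt 0.0 F [0.3 0.2 0.5] g 1.004 0.0
rz 0.0
to [ 586.  -283.5  101. ] units [ 0.004 -0.011  0.016]
to [ 586.  -283.5    3.5] units [0.    0.    1.625]
```

>>> send_rows --targets '[0,0,0,0.03,-0.01,0.5,1,0,0,0,0,0,0.6,1,0,0,0,0,0,0.4,1,0,0,0,0,0,0.13,1,0,0,0,0,0,0,1]'

```text
time_s: 25.52
eef_pos: [586.3, -282.2, 4.6]
ee_rot: [0.001, 0.695, 0.719, 0.0]
force: [-0.5, -0.5, 0.7]
grip_width: 1.003
grip_force: 0.0
```

>>> send_rows --targets '[0,0,0,0,0,0,-1,0,0,0,0,0,0,-1,0,0,0,0,0,0,-1,0,0,0,0,0,0,-1]'

```text
time_s: 26.02
eef_pos: [586.4, -282.3, 4.9]
ee_rot: [0.001, 0.695, 0.719, 0.0]
force: [0.5, 0.3, 5.7]
grip_width: 0.613
grip_force: 64.4
```

>>> send_rows --targets '[0,0,0,0,0,-0.2,-1,0,0,0,0,0,-0.8,-1,0,0,0,0,0,-0.8,-1,0,0,0,0,0,-0.9,-1,0,0,0,0,0,0,-1]'

```text
time_s: 26.65
eef_pos: [587.1, -282.7, 170.8]
ee_rot: [0.005, 0.695, 0.719, 0.001]
force: [0.5, -0.0, -1.9]
grip_width: 0.612
grip_force: 63.7
```

>>> send_rows --targets '[0,0,0,0,0,0,-1]'

```text
time_s: 26.78
eef_pos: [585.2, -281.5, 164.8]
ee_rot: [-0.001, 0.695, 0.719, -0.0]
force: [-0.3, -1.0, -2.8]
grip_width: 0.616
grip_force: 63.7
```

Run:
```python
from h import *
s,R=st();T=s['eef_pos'];c=snap('wrist','w11')
for x,y,a in carriers(c,T[2]+16,True): print((R.T@(np.array([x,y,T[2]])-T)).round(1))
go2(86.6,w([0,1,172]),w([0,1,85]))
```

```text
t 26.77 tcp [ 585.2 -281.5  164.8] nest [-338.2   -6.7  156.8] yaw y 2.0 tilt 0.1 F [-0.3 -1.  -2.8] g 0.616 63.7
carrier at 584.5 -281.6 size 99 x 79  short-side dir 2.0 px [318. 259.]
[-0.  -0.8  0. ]
t 26.82 tcp [ 585.1 -281.4  164. ] nest [-338.1   -6.6  156. ] yaw y 2.0 tilt 0.1 F [ 0.4  0.1 -2.4] g 0.616 63.7
rz -84.6
to [597.6  56.6 180. ] units [ 0.126  5.635 -0.266]
to [597.6  56.6  93. ] units [0.   0.   1.45]
```

>>> send_rows --targets '[0,0,-10.6,0,0,0,-1,0,0,-10.6,0,0,0,-1,0,0,-10.6,0,0,0,-1,0,0,-10.6,0,0,0,-1,0,0,-10.6,0,0,0,-1]'

```text
time_s: 27.45
eef_pos: [585.1, -281.5, 163.6]
ee_rot: [-0.001, 0.298, 0.955, 0.0]
force: [-0.5, -0.2, -1.5]
grip_width: 0.608
grip_force: 63.7
```

>>> send_rows --targets '[0,0,-10.6,0,0,0,-1,0,0,-10.6,0,0,0,-1,0,0,-10.4,0,0,0,-1]'

```text
time_s: 27.82
eef_pos: [585.1, -281.5, 163.5]
ee_rot: [-0.001, 0.027, 1.0, 0.001]
force: [0.4, -0.2, -1.2]
grip_width: 0.616
grip_force: 63.7
```

>>> send_rows --targets '[0,0,0,0,0.5,-0.1,-1,0,0,0,0,0.7,0,-1,0,0,0,0,0.7,0,-1,0,0,0,0,0.7,0,-1,0,0,0,0,0.7,0,-1]'

```text
time_s: 28.45
eef_pos: [596.8, -82.6, 169.8]
ee_rot: [-0.001, 0.03, 1.0, 0.0]
force: [0.9, 0.0, -2.1]
grip_width: 0.611
grip_force: 63.7
```

>>> send_rows --targets '[0,0,0,0,0.7,0,-1,0,0,0,0,0.7,0,-1,0,0,0,0,0.5,0,-1,0,0,0,0.11,0.43,0,-1,0,0,0,0,0,0,-1]'

```text
time_s: 29.08
eef_pos: [598.3, 57.3, 170.0]
ee_rot: [-0.001, 0.029, 1.0, 0.0]
force: [-0.1, -0.1, -1.3]
grip_width: 0.611
grip_force: 63.6
```

Run:
```python
from h import *
c=snap('wrist','w12')
s,R=st();T=s['eef_pos']
for x,y,a in carriers(c,T[2]+16,True,False): print((R.T@(np.array([x,y,T[2]])-T)).round(1),a)
go2(86.6,w([0,0,162]),w([0,0,86]))
```

```text
t 29.12 tcp [598.6  56.1 170.1] nest [-4.000e-01 -1.000e-01  1.621e+02] yaw y 86.7 tilt 0.1 F [-0.7 -0.5 -1.3] g 0.614 63.7
[-113.1  250.7   -0.3] -37.20310974121094
[15.2 27.1  0. ] 86.71959686279297
t 29.12 tcp [598.6  56.1 170.1] nest [-4.000e-01 -1.000e-01  1.621e+02] yaw y 86.7 tilt 0.1 F [-0.7 -0.5 -1.3] g 0.614 63.7
rz 0.1
to [598.6  56.5 170. ] units [0.001 0.007 0.002]
to [598.6  56.5  94. ] units [0.    0.    1.267]
```

>>> send_rows --targets '[0,0,0,0,0,0.4,-1,0,0,0,0,0,0.4,-1,0,0,0,0,0,0.3,-1,0,0,0,0,0,0.16,-1,0,0,0,0,0,0,-1]'

```text
time_s: 29.75
eef_pos: [599.0, 55.2, 95.1]
ee_rot: [-0.001, 0.03, 1.0, 0.0]
force: [-0.8, -0.3, 0.0]
grip_width: 0.617
grip_force: 63.6
```

>>> send_rows --targets '[0,0,0,0,0,0.02,-1,0,0,0,0,0,0.01,-1,0,0,0,0,0,0,-1]'

```text
time_s: 30.12
eef_pos: [599.3, 55.8, 94.2]
ee_rot: [0.0, 0.03, 1.0, -0.0]
force: [0.6, -0.0, -0.8]
grip_width: 0.618
grip_force: 63.6
```

Run:
```python
from h import *
st()
```

```text
t 30.12 tcp [599.3  55.8  94.2] nest [-0.7 -0.7 86.2] yaw y 86.6 tilt 0.0 F [ 0.6 -0.  -0.8] g 0.618 63.6
```

>>> send_rows --targets '[0,0,0,0,0,0.02,-1,0,0,0,0,0,0.01,-1,0,0,0,0,0,0,-1]'

```text
time_s: 30.5
eef_pos: [599.3, 55.8, 92.9]
ee_rot: [0.0, 0.03, 1.0, 0.0]
force: [-1.9, -0.6, 3.6]
grip_width: 0.614
grip_force: 64.4
```

>>> send_rows --targets '[0,0,0,0,0,0,0.8,0,0,0,0,0,0,0.8,0,0,0,0,0,0,0.8]'

```text
time_s: 30.88
eef_pos: [599.2, 55.8, 92.0]
ee_rot: [-0.0, 0.03, 1.0, -0.0]
force: [0.3, 0.4, -0.5]
grip_width: 0.898
grip_force: 0.0
```

>>> send_rows --targets '[0,0,0,0,0,-0.3,0.8,0,0,0,0,0,-0.6,1,0,0,0,0,0,-0.6,1,0,0,0,0,0,-0.1,1,0,0,0,0,0,0,1]'

```text
time_s: 31.5
eef_pos: [599.1, 55.8, 188.4]
ee_rot: [0.0, 0.03, 1.0, -0.0]
force: [-0.9, -0.0, 0.5]
grip_width: 1.0
grip_force: 0.0
```

>>> send_rows --targets '[0,0,10.2,0,0,0,1,0,0,10.2,0,0,0,1,0,0,10.2,0,0,0,1,0,0,10.2,0,0,0,1,0,0,10.2,0,0,0,1]'

```text
time_s: 32.12
eef_pos: [598.6, 55.8, 186.8]
ee_rot: [-0.001, 0.46, 0.888, -0.0]
force: [-0.2, 0.1, 0.5]
grip_width: 0.997
grip_force: 0.0
```

>>> send_rows --targets '[0,0,10.2,0,0,0,1,0,0,10,0,0,0,1]'

```text
time_s: 32.38
eef_pos: [598.6, 55.8, 186.8]
ee_rot: [-0.001, 0.608, 0.794, -0.001]
force: [-0.3, -0.3, 1.0]
grip_width: 1.0
grip_force: 0.0
```

Run:
```python
from h import *
carriers(snap('top','top12'))
go2(15.7,[555.2,-457,180],[555.2,-457,100])
```

```text
carrier at 555.1 -455.7 size 102 x 56  short-side dir 15.7 px [468. 190.]
carrier at 927.2 534.3 size 110 x 21  short-side dir -0.2 px [66. 45.]
t 32.42 tcp [598.6  55.8 186.8] nest [-7.000e-01 -1.000e-01  1.788e+02] yaw y 14.7 tilt 0.1 F [-0.6  0.5  0.2] g 1.002 0.0
rz -1.0
to [ 555.2 -457.   180. ] units [-8.032 -3.01   0.113]
to [ 555.2 -457.   100. ] units [0.    0.    1.333]
```

>>> send_rows --targets '[0,0,-1,0,0,0,1,0,0,0,-0.8,-0.3,0,1,0,0,0,-0.8,-0.3,0,1,0,0,0,-0.8,-0.3,0,1,0,0,0,-0.8,-0.3,0,1]'

```text
time_s: 33.05
eef_pos: [583.8, -150.3, 187.7]
ee_rot: [-0.0, 0.597, 0.802, -0.0]
force: [1.0, 0.2, -1.0]
grip_width: 1.003
grip_force: 0.0
```

>>> send_rows --targets '[0,0,0,-0.8,-0.3,0,1,0,0,0,-0.8,-0.3,0,1,0,0,0,-0.8,-0.3,0,1,0,0,0,-0.8,-0.3,0,1,0,0,0,-0.8,-0.3,0,1]'

```text
time_s: 33.67
eef_pos: [565.2, -405.9, 187.6]
ee_rot: [-0.0, 0.597, 0.802, 0.0]
force: [-0.1, -0.2, -0.6]
grip_width: 0.999
grip_force: 0.0
```

>>> send_rows --targets '[0,0,0,-0.8,-0.3,0.3,1,0,0,0,0,0,0.6,1,0,0,0,0,0,0.5,1,0,0,0,0,0,0,1]'

```text
time_s: 34.17
eef_pos: [561.0, -454.6, 101.1]
ee_rot: [-0.003, 0.598, 0.802, 0.001]
force: [-0.7, -0.6, 1.2]
grip_width: 0.998
grip_force: 0.0
```

Run:
```python
from h import *
c=snap('wrist','w13');r=carriers(c,20,True)
for x,y,a in r:
    if np.hypot(x-555,y+457)<80: go2(a,[x,y,100],[x,y,4.5])
```

```text
carrier at 555.1 -456.6 size 97 x 54  short-side dir 15.6 px [311. 202.]
t 34.23 tcp [ 561.7 -455.3  103.6] nest [-513.1    6.4   95.6] yaw y 16.5 tilt 0.1 F [0.2 1.5 0.5] g 0.997 0.0
rz 0.9
to [ 555.1 -456.6  100. ] units [ 0.008 -0.113  0.06 ]
to [ 555.1 -456.6    4.5] units [0.    0.    1.592]
```

>>> send_rows --targets '[0,0,0.9,0.01,-0.11,0.3,1,0,0,0,0,0,0.6,1,0,0,0,0,0,0.5,1,0,0,0,0,0,0.25,1,0,0,0,0,0,0,1]'

```text
time_s: 34.85
eef_pos: [555.7, -456.9, 5.6]
ee_rot: [0.0, 0.605, 0.796, -0.0]
force: [1.2, 0.5, -0.8]
grip_width: 1.005
grip_force: 0.0
```

>>> send_rows --targets '[0,0,0,0,0,0,-1,0,0,0,0,0,0,-1,0,0,0,0,0,0,-1,0,0,0,0,0,0,-1]'

```text
time_s: 35.35
eef_pos: [556.1, -457.5, 7.1]
ee_rot: [0.001, 0.605, 0.796, -0.0]
force: [-0.7, 1.2, 5.1]
grip_width: 0.61
grip_force: 64.2
```

>>> send_rows --targets '[0,0,0,0,0,-0.2,-1,0,0,0,0,0,-0.8,-1,0,0,0,0,0,-0.8,-1,0,0,0,0,0,-0.8,-1,0,0,0,0,0,-0.4,-1]'

```text
time_s: 35.98
eef_pos: [555.8, -457.1, 189.3]
ee_rot: [0.002, 0.605, 0.796, -0.0]
force: [0.2, -0.2, -1.6]
grip_width: 0.612
grip_force: 63.6
```

>>> send_rows --targets '[0,0,0,0,0,0,-1,0,0,0,0,0,0,-1]'

```text
time_s: 36.22
eef_pos: [555.0, -456.3, 183.4]
ee_rot: [-0.001, 0.605, 0.796, 0.0]
force: [0.0, -0.8, -2.5]
grip_width: 0.613
grip_force: 63.6
```

Run:
```python
from h import *
s,R=st();T=s['eef_pos'];c=snap('wrist','w14')
for x,y,a in carriers(c,T[2]+16,True): print((R.T@(np.array([x,y,T[2]])-T)).round(1))
go2(86.6,w([0,0,T[2]-8]),w([0,0,106]))
```

```text
t 36.23 tcp [ 555.  -456.3  183.4] nest [-514.5   13.1  175.4] yaw y 15.5 tilt 0.2 F [ 0.  -0.8 -2.5] g 0.613 63.6
carrier at 559.9 -450.9 size 96 x 65  short-side dir 15.7 px [329. 254.]
[4.  6.1 0. ]
t 36.27 tcp [ 555.  -456.3  183.1] nest [-514.5   13.1  175.1] yaw y 15.5 tilt 0.2 F [ 0.7  0.6 -1.5] g 0.611 63.6
rz -71.1
to [598.6  56.5 183.4] units [-2.180e-01  8.575e+00 -5.000e-03]
to [598.6  56.5 114. ] units [0.    0.    1.157]
```

>>> send_rows --targets '[0,0,-10.2,0,0,0,-1,0,0,-10.2,0,0,0,-1,0,0,-10.2,0,0,0,-1,0,0,-10.2,0,0,0,-1,0,0,-10.2,0,0,0,-1]'

```text
time_s: 36.9
eef_pos: [555.2, -456.5, 183.4]
ee_rot: [-0.001, 0.201, 0.98, 0.001]
force: [0.4, -0.5, -2.1]
grip_width: 0.611
grip_force: 63.5
```

>>> send_rows --targets '[0,0,-10.1,0,0,0,-1,0,0,-10,0,0,0,-1,0,0,0,0,0.5,0,-1,0,0,0,0,0.8,0,-1,0,0,0,0,0.8,0,-1]'

```text
time_s: 37.52
eef_pos: [562.4, -329.4, 183.5]
ee_rot: [-0.001, 0.03, 1.0, 0.001]
force: [0.3, -0.0, -1.4]
grip_width: 0.609
grip_force: 63.5
```

>>> send_rows --targets '[0,0,0,0,0.8,0,-1,0,0,0,0,0.8,0,-1,0,0,0,0,0.8,0,-1,0,0,0,0,0.8,0,-1,0,0,0,0,0.8,0,-1]'

```text
time_s: 38.15
eef_pos: [576.6, -89.7, 183.9]
ee_rot: [-0.001, 0.03, 1.0, 0.0]
force: [-0.1, 0.1, -1.1]
grip_width: 0.612
grip_force: 63.5
```

>>> send_rows --targets '[0,0,0,0,0.8,0,-1,0,0,0,-0.1,0.8,0,-1,0,0,0,-0.12,0.5,0,-1,0,0,0,0,0,0,-1,0,0,0,0,0,0,-1]'

```text
time_s: 38.78
eef_pos: [597.5, 33.0, 184.3]
ee_rot: [-0.001, 0.03, 1.0, -0.0]
force: [-0.6, -0.4, -1.0]
grip_width: 0.608
grip_force: 63.5
```

Run:
```python
from h import *
s,R=st();T=s['eef_pos'];snap('wrist','w15')
go2(86.6,w([0,-1,T[2]-8]),w([0,-1,107]))
```

```text
t 38.77 tcp [597.5  33.  184.3] nest [-23.5  -0.3 176.3] yaw y 86.6 tilt 0.1 F [-0.6 -0.4 -1. ] g 0.608 63.5
t 38.83 tcp [597.5  32.7 184.5] nest [-23.8  -0.3 176.5] yaw y 86.5 tilt 0.1 F [-0.1 -0.1 -1.1] g 0.61 63.5
rz -0.1
to [599.6  56.4 184.3] units [-0.011  0.397  0.004]
to [599.6  56.4 115. ] units [0.    0.    1.154]
```

View pics/w15.png

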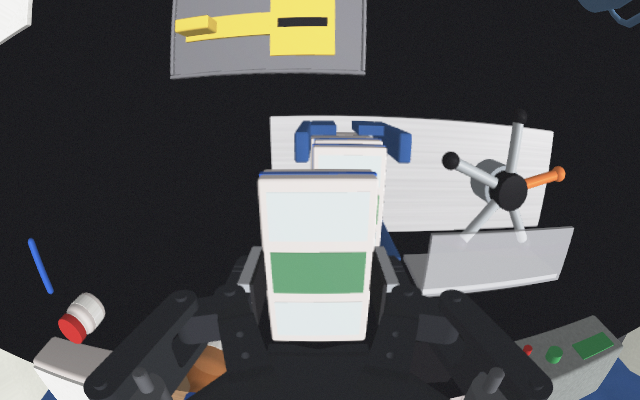

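The third carrier is held with its far edge at v≈175, and the first two are on the stack behind it at (350,146). I'll finish the approach and lower it.

>>> send_rows --targets '[0,0,0,0.01,0.4,0,-1,0,0,0,0,0,0,-1,0,0,0,0,0,0.5,-1,0,0,0,0,0,0.4,-1,0,0,0,0,0,0.2,-1]'

```text
time_s: 39.45
eef_pos: [598.2, 56.4, 117.8]
ee_rot: [-0.001, 0.03, 1.0, -0.0]
force: [0.1, 0.5, -1.7]
grip_width: 0.609
grip_force: 63.5
```

>>> send_rows --targets '[0,0,0,0,0,0.03,-1,0,0,0,0,0,0,-1,0,0,0,0,0,0,-1]'

```text
time_s: 39.83
eef_pos: [599.1, 57.4, 118.2]
ee_rot: [0.001, 0.03, 1.0, -0.0]
force: [-0.4, -0.3, -1.3]
grip_width: 0.614
grip_force: 63.5
```

Run:
```python
from h import *
st()
```

```text
t 39.83 tcp [599.1  57.4 118.2] nest [  1.   -0.4 110.2] yaw y 86.6 tilt 0.1 F [-0.4 -0.3 -1.3] g 0.614 63.5
```

>>> send_rows --targets '[0,0,0,0,0,0.03,-1,0,0,0,0,0,0.02,-1,0,0,0,0,0,0,-1]'

```text
time_s: 40.2
eef_pos: [598.8, 57.6, 115.1]
ee_rot: [0.0, 0.03, 1.0, -0.0]
force: [-2.9, -0.3, 6.4]
grip_width: 0.608
grip_force: 64.2
```

>>> send_rows --targets '[0,0,0,0,0,0.01,-1,0,0,0,0,0,0,-1]'

```text
time_s: 40.45
eef_pos: [598.8, 57.6, 115.1]
ee_rot: [0.001, 0.03, 1.0, -0.0]
force: [-4.5, -0.1, 9.5]
grip_width: 0.613
grip_force: 64.8
```

>>> send_rows --targets '[0,0,0,0,0,0,0.8,0,0,0,0,0,0,0.8,0,0,0,0,0,0,0.8]'

```text
time_s: 40.83
eef_pos: [598.7, 57.5, 113.5]
ee_rot: [-0.0, 0.03, 1.0, 0.0]
force: [0.4, -1.2, -0.1]
grip_width: 0.893
grip_force: 0.0
```

>>> send_rows --targets '[0,0,0,0,0,-0.3,0.8,0,0,0,0,0,-0.6,0.8,0,0,0,0,0,-0.6,-1,0,0,0,0,0,0,-1,0,0,0,0,0,0,-1]'

```text
time_s: 41.45
eef_pos: [598.3, 57.6, 202.7]
ee_rot: [-0.001, 0.03, 1.0, 0.0]
force: [-0.4, -1.1, -1.0]
grip_width: 0.263
grip_force: 0.0
```

Run:
```python
from h import *
a=np.radians;H=w([175,0,44]);print(H)
C=lambda r,g:H+[r*np.cos(a(g)),r*np.sin(a(g)),-20]
p=C(62,277);s,R=st()
go([*p[:2],s['eef_pos'][2]],p,*[C(62,g) for g in range(262,108,-15)])
```

```text
[608.97861538 231.19196989  52.        ]
t 41.45 tcp [598.3  57.6 202.7] nest [  1.    0.3 194.7] yaw y 86.6 tilt 0.1 F [-0.4 -1.1 -1. ] g 0.263 0.0
t 41.45 tcp [598.3  57.6 202.7] nest [  1.    0.3 194.7] yaw y 86.6 tilt 0.1 F [-0.4 -1.1 -1. ] g 0.263 0.0
to [616.5 169.7 202.7] units [-0.192  1.883 -0.   ]
to [616.5 169.7  32. ] units [-0.004 -0.     2.845]
to [600.3 169.8  32. ] units [ 0.269 -0.014  0.   ]
to [584.8 174.1  32. ] units [0.264 0.057 0.   ]
to [570.8 182.3  32. ] units [0.24  0.123 0.   ]
to [559.5 193.9  32. ] units [0.2   0.181 0.   ]
to [551.5 208.   32. ] units [0.147 0.226 0.   ]
to [547.4 223.6  32. ] units [0.083 0.257 0.   ]
to [547.6 239.8  32. ] units [0.014 0.269 0.   ]
to [551.9 255.4  32. ] units [-0.057  0.264 -0.   ]
to [560.1 269.4  32. ] units [-0.123  0.24  -0.   ]
to [571.7 280.7  32. ] units [-0.181  0.2   -0.   ]
to [585.8 288.7  32. ] units [-0.226  0.147 -0.   ]
```

>>> send_rows --targets '[0,0,0,-0.09,0.6,0,-1,0,0,0,-0.05,0.7,0,-1,0,0,0,-0.05,0.58,0,-1,0,0,0,0,0,0.5,-1,0,0,0,0,0,0.7,-1]'

```text
time_s: 42.08
eef_pos: [616.5, 170.0, 130.0]
ee_rot: [-0.0, 0.029, 1.0, -0.0]
force: [-0.1, -0.3, 0.3]
grip_width: -0.002
grip_force: 0.0
```

>>> send_rows --targets '[0,0,0,0,0,0.4,-1,0,0,0,0,0,0,-1]'

```text
time_s: 42.32
eef_pos: [615.3, 169.3, 104.7]
ee_rot: [-0.003, 0.03, 1.0, -0.0]
force: [1.0, 0.0, 0.2]
grip_width: -0.002
grip_force: 0.0
```

Run:
```python
from h import *
c=snap('wrist','w16');cv2.imwrite('pics/w16c.png',c['img'][:,:,::-1])
go([616.5,169.7,32])
```

```text
t 42.38 tcp [616.3 169.4 106.8] nest [113.8 -11.   98.8] yaw y 86.6 tilt 0.1 F [ 0.9  0.1 -0.1] g 0.001 0.0
to [616.5 169.7  32. ] units [-0.006  0.005  1.246]
```

View pics/w16c.png

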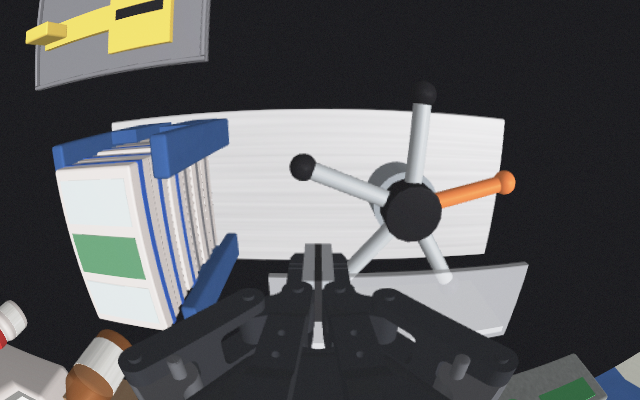

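The stack of six looks aligned, and the fingers sit between the spokes at (303,167) and (370,245). Pushing clockwise now.

>>> send_rows --targets '[0,0,0,0,0,0.6,-1,0,0,0,0,0,0.65,-1,0,0,0,0,0,0,-1,0,0,0,0.27,-0.01,0,-1,0,0,0,0.265,0.055,0,-1]'

```text
time_s: 43.0
eef_pos: [586.5, 174.1, 35.7]
ee_rot: [0.003, 0.03, 1.0, 0.0]
force: [2.8, 0.9, -0.8]
grip_width: 0.001
grip_force: 1.2
```

>>> send_rows --targets '[0,0,0,0.24,0.12,0,-1,0,0,0,0.2,0.18,0,-1,0,0,0,0.15,0.23,0,-1,0,0,0,0.08,0.26,0,-1,0,0,0,0.015,0.27,0,-1]'

```text
time_s: 43.62
eef_pos: [547.4, 241.1, 32.7]
ee_rot: [-0.0, 0.03, 1.0, -0.0]
force: [0.7, -3.6, -1.1]
grip_width: 0.008
grip_force: 1.0
```

>>> send_rows --targets '[0,0,0,-0.06,0.265,0,-1,0,0,0,-0.12,0.24,0,-1,0,0,0,-0.18,0.2,0,-1,0,0,0,-0.225,0.15,0,-1,0,0,0,0,0,0,-1]'

```text
time_s: 44.25
eef_pos: [586.0, 290.2, 32.1]
ee_rot: [-0.0, 0.029, 1.0, 0.0]
force: [-0.3, 0.7, -0.2]
grip_width: 0.001
grip_force: 0.0
```

>>> send_rows --targets '[0,0,0,0,0,-0.6,-1,0,0,0,0,0,-0.65,-1,0,0,0,0,0,0,-1]'

```text
time_s: 44.62
eef_pos: [586.8, 289.8, 111.0]
ee_rot: [0.003, 0.03, 1.0, 0.001]
force: [-0.1, -0.2, 0.7]
grip_width: 0.001
grip_force: 0.0
```

```bash
cat >> h.py <<'E'
def wheel(c,fish):
    hsv=cv2.cvtColor(c['img'],cv2.COLOR_RGB2HSV);m=cv2.inRange(hsv,(5,150,150),(15,255,255))
    n,l,s,ce=cv2.connectedComponentsWithStats(m);H=w([175,0,44])
    for i in range(1,n):
        if s[i,4]<15: continue
        ys,xs=np.where(l==i);P=np.array([at(c,u,v,52,fish) for u,v in zip(xs,ys)])-H
        if np.hypot(*P.mean(0)[:2])>100: continue
        r=np.hypot(P[:,0],P[:,1]);f=P[r>r.max()-15].mean(0);an=np.degrees(np.arctan2(f[1],f[0]))
        print('orange angle %.1f'%an,'wheel deg %.1f'%((an-266.6)%360),'rmax',r.max().round(),'n',s[i,4])
E
python3 - <<'E'
from h import *
wheel(ld('top0'),0);wheel(ld('w16'),1)
wheel(snap('top','top17'),0);wheel(snap('wrist','w17'),1);st()
E
```

```text
orange angle -83.6 wheel deg 9.8 rmax 69.0 n 44
orange angle 100.5 wheel deg 193.9 rmax 89.0 n 1203
orange angle -46.9 wheel deg 46.5 rmax 54.0 n 27
orange angle -50.0 wheel deg 43.4 rmax 84.0 n 656
t 44.73 tcp [585.2 289.2 107.3] nest [231.5  27.1  99.3] yaw y 86.6 tilt 0.0 F [-0.6  0.6 -0.5] g 0.0 0.0
```

>>> send_rows --targets '[0,0,0,-0.19,-0.65,0,-1,0,0,0,-0.2,-0.66,0,-1,0,0,0,-0.195,-0.655,0,-1,0,0,0,0,0,0,-1,0,0,0,0,0,0.6,-1]'

```text
time_s: 45.35
eef_pos: [614.6, 169.8, 72.5]
ee_rot: [0.002, 0.03, 1.0, 0.0]
force: [0.5, 1.1, -0.1]
grip_width: -0.003
grip_force: 0.0
```

>>> send_rows --targets '[0,0,0,0,0,0.65,-1,0,0,0,0,0,0,-1,0,0,0,0.215,0,0,-1,0,0,0,0.26,0.06,0,-1,0,0,0,0.24,0.12,0,-1]'

```text
time_s: 45.98
eef_pos: [572.4, 183.3, 34.7]
ee_rot: [0.002, 0.03, 1.0, 0.0]
force: [3.4, -1.0, -0.2]
grip_width: -0.0
grip_force: 1.1
```

>>> send_rows --targets '[0,0,0,0.18,0.16,0,-1,0,0,0,0.02,0.02,0,-1,0,0,0,0,0,0,-1]'

```text
time_s: 46.35
eef_pos: [560.3, 194.4, 32.9]
ee_rot: [-0.0, 0.03, 1.0, 0.0]
force: [0.2, -0.8, -0.4]
grip_width: 0.002
grip_force: 0.0
```

Run:
```python
from h import *
wheel(snap('top','top18'),0);wheel(snap('wrist','w18'),1);s,R=st();d=s['eef_pos']-w([175,0,44]);print(np.degrees(np.arctan2(d[1],d[0]))%360,np.hypot(d[0],d[1]))
```

```text
orange angle -98.1 wheel deg 355.3 rmax 44.0 n 90
t 46.45 tcp [560.4 194.   32.6] nest [135.   46.3  24.6] yaw y 86.6 tilt 0.0 F [ 0.4 -0.1  0.3] g 0.006 0.0
217.37642834427365 61.19051423781748
```

>>> send_rows --targets '[0,0,0,0.03,0.04,0,-1,0,0,0,0.03,0.04,0,-1]'

```text
time_s: 46.7
eef_pos: [557.8, 198.5, 32.8]
ee_rot: [0.001, 0.03, 1.0, -0.001]
force: [7.9, -12.0, -3.6]
grip_width: -0.002
grip_force: 6.8
```

>>> send_rows --targets '[0,0,0,0.025,0.04,0,-1,0,0,0,0,0,0,-1]'

```text
time_s: 46.95
eef_pos: [557.8, 198.8, 32.9]
ee_rot: [0.002, 0.03, 1.0, -0.002]
force: [10.5, -17.0, -4.6]
grip_width: 0.0
grip_force: 9.6
```

The wheel is at its stop: the force rises without further motion. I'll back off, retreat clear, and verify.

>>> send_rows --targets '[0,0,0,-0.12,-0.14,0,-1,0,0,0,0,0,0,-1,0,0,0,0,0,-0.7,-1,0,0,0,0,0,-0.8,-1,0,0,0,0,0,-0.8,-1]'

```text
time_s: 47.58
eef_pos: [561.6, 193.4, 172.1]
ee_rot: [-0.0, 0.029, 1.0, 0.0]
force: [1.0, -0.4, 1.1]
grip_width: 0.001
grip_force: 0.0
```

>>> send_rows --targets '[0,0,0,0.7,0.4,-0.3,-1,0,0,0,0.7,0.4,0,-1,0,0,0,0.7,0.4,0,-1,0,0,0,0.7,0.4,0,-1,0,0,0,0,0,0,-1]'

```text
time_s: 48.2
eef_pos: [397.7, 300.3, 188.9]
ee_rot: [-0.0, 0.028, 1.0, 0.0]
force: [-0.1, 0.6, 0.6]
grip_width: 0.003
grip_force: 0.0
```

Run:
```python
from h import *
c=snap('top','top19');wheel(c,0);st();carriers(c,128)
hsv=cv2.cvtColor(c['img'],cv2.COLOR_RGB2HSV)
g=cv2.inRange(hsv,(45,60,70),(85,255,255));n,l,s,ce=cv2.connectedComponentsWithStats(g)
for i in range(1,n):
    if s[i,4]>30: print('green',ce[i].round(1),s[i,4],nn(at(c,*ce[i],128)).round(1))
y=cv2.inRange(hsv,(20,120,120),(35,255,255));k=max(cv2.findContours(y,0,1)[0],key=cv2.contourArea)
P=np.array([at(c,*p,10)[:2] for p in k[:,0].astype(float)],np.float32);print('board',cv2.minAreaRect(P))
r=cv2.inRange(hsv,(0,150,100),(5,255,255))[150:200,230:300];print('red px near gate',(r>0).sum())
```

```text
orange angle -92.7 wheel deg 0.7 rmax 52.0 n 33
t 48.25 tcp [399.2 299.5 188.9] nest [230.8 213.5 180.9] yaw y 86.7 tilt 0.0 F [ 0.6 -0.  -0.1] g 0.0 0.0
carrier at 611.5 142.1 size 335 x 173  short-side dir -3.2 px [212. 162.]
carrier at 876.6 476.1 size 100 x 19  short-side dir -0.2 px [66. 45.]
green [66.4 45. ] 359 [ 434.5 -252.8  120. ]
green [110.5  49. ] 143 [ 334.6 -248.8  120. ]
green [250.5 164.3] 143 [  1.1  -1.  120. ]
board ((431.60504150390625, -18.882400512695312), (154.34652709960938, 67.1966552734375), 86.71984100341797)
red px near gate 0
```

```bash
python3 -c "
from rig import job
print(job.finish_job())"
```

```text
the job is handed in; nothing more can be done
None
```

The job is handed in at about 48 s on the robot's clock, result not reported: by my last measurements the wheel is back at its stop (about 1°), the board's middle is about 6 mm from the tray centre, and all three blue carriers are on the stack, the top one within 2 mm of the pocket centre; the gate being up is inferred from the wheel, as my colour check found no red there.

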